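Load the cassette feeder and lock its bar

TASK

Load the sample feeder: back the thumb wedge off and draw the retaining bar clear of the column, then push every cassette lying on the bench, one after another, flat down into the sprung column until the catches hold it. Finally slide the bar fully home across the mouth again and push the thumb wedge along its ramp until it jams the bar fast. Leave the other things on the bench where they stand.

Things in the scene. Friction and masses are not known exactly. Their poses are not given: they have to be found in the camera images.
- feeder: fixed cassette feeder. Origin: on the axis of its upright column, at bench level; z up. The column is four aluminium corner guides round a well 94 (own x) x 54 (own y) clear, for cassettes lying flat, length along own x. The long (y) sides are open over the middle 52: fingers fit in there. A white housing on the +y side (own x -95 to +50, own y 40 to 205, top 153 high) carries bar and wedge
- mouth (a point): point on the column's axis at the top of the straight guides, 178 above the bench; over it the guides flare to 186 (6 wider each side). A cassette set down in the mouth first rests on the sprung plate or on the slopes of the two catches, underside about 160 high, top about 184; nothing holds it down yet
- catch_level (a point): point on the column's axis 150 high, level with the flat undersides of the two sprung steel catches (22 wide, at the x ends, reaching 7 into the well). Press the middle of a cassette's top till the top is 3 to 5 below this level and let go: it springs up and stays held, top at 150, origin at 126. The next goes in above it and pushes the stack down; room for five. Push: about 6 N first, 14 N fifth
- follower (a joint): black sprung plate in the column that bears the stack; metres pushed down from its empty, topmost place (its top then 158 high); about 4 N at 0, rising 1.1 N per 10 mm; travel 0.142; with k cassettes held it reads about 0.032 + 0.024 (k - 1)
- bar (a joint): steel retaining bar, 36 wide, 120 long, 10 thick, underside 153 high, sliding along the feeder's own y through the column's open sides. 0 = home across the mouth above the held cassettes; 0.100 = drawn fully back to +y, nose 64 from the axis. Drag 1.5 N, stays where left. A cassette standing up in the mouth blocks it; so does the wedge behind its tail
- bar_tab (a point): centre of the bar's upright black tab: 12 thick along the feeder's own y, 32 wide along own x, 36 high (163 to 199 above the bench); moves with the bar; axes as the feeder's
- wedge (a joint): brass thumb wedge on the housing, sliding along a ramp fence in direction (0.985, -0.173, 0) of the feeder's axes. 0 = fully back, clear of the bar; above 0.012 it stands behind the bar's tail; it closes on the tail by 0.176 m per m, meets a bar that is home at about 0.045 and jams, going 1 to 3 mm further under 8 to 20 N, and stays. Drag 1 N. It passes only if the bar is within 5 mm of home
- wedge_tab (a point): centre of the wedge's upright black tab: 12 thick along the feeder's own x, 28 wide along own y, 34 high (166 to 200 above the bench); moves with the wedge; axes as the feeder's
- cassette1: closed grey plastic cassette, a flat box 90 long (own x), 50 wide (own y), 24 high, pale panel on both large faces, two thin dark bands round it, 63 to 126 g; lies flat on the bench. Origin: centre of its underside. All cassettes are alike and either large face and either end may be used; None means this one is absent (or in the fingers)
- cassette2: another such cassette, the same as cassette1
- cassette3: another such cassette, the same as cassette1
- cassette4: another such cassette, the same as cassette1
- cassette5: another such cassette, the same as cassette1
- bung: bystander, leave alone: black rubber stopper, 38 across, 32 high; origin at its underside or handle
- dish: bystander, leave alone: low glass dish, 84 across, 16 high; origin at its underside or handle
- beaker: bystander, leave alone: glass beaker, 68 across, 85 high; origin at its underside or handle
- reagent: bystander, leave alone: amber jar, 56 across, 70 high; origin at its underside or handle
- flask: bystander, leave alone: white plastic bottle, 64 across, 120 high; origin at its underside or handle
- spatula: bystander, leave alone: lab spatula lying flat, 180 long; origin at its underside or handle
- crucible: bystander, leave alone: white ceramic crucible, 52 across, 35 high; origin at its underside or handle
Mind the look-alikes: they are no part of the job. What is shaped like the cassette3 but orange is not meant.

How it is judged (in metres and radians):
On the way, in this order (a step that is already met when the one before it is completed fails the run):
1. the bar is drawn back clear of the mouth (value of joint bar above 0.09 m), for 0.2 s.
2. every cassette is held in the column under the catches (z of cassette1 in the frame of feeder between 0.01 and 0.1275 m and horizontal distance between each of cassette1, cassette2, cassette3, cassette4, cassette5 and feeder below 0.006 m and z of cassette2 in the frame of feeder between 0.01 and 0.1275 m and z of cassette3 in the frame of feeder between 0.01 and 0.1275 m and z of cassette4 in the frame of feeder between 0.01 and 0.1275 m and z of cassette5 in the frame of feeder between 0.01 and 0.1275 m), for 0.3 s.
3. the bar is home and the wedge jams it (value of joint bar below 0.002 m and value of joint wedge above 0.0455 m), for 0.2 s.
At the end, for the whole second after the job is handed in: Every cassette present is in the column within 6 mm of its axis with its top no more than 1.5 mm above the catches' undersides, and at rest; the bar is home within 2 mm; the wedge is in past 45.5 mm, where it jams the bar (all of step 2 and all of step 3 and linear speed of each of cassette1, cassette2, cassette3, cassette4, cassette5 below 0.02 m/s); the robot touches nothing.
It fails at once if a bystander is shoved more than 50 mm from its place (distance of any of bung, dish, beaker, reagent, flask, spatula, crucible from where it was at the start of the episode above 0.05 m).
It fails at once if a vessel or bottle is knocked over (angle between any of dish, beaker, reagent, flask, crucible's own z axis and vertical above 0.6 rad).
Of cassette1, cassette2, cassette3, cassette4, cassette5 only 3 to 5 are there at a start; the rules pass over those that are not, and their reading is None.
At some moment in a run one of cassette1, cassette2, cassette3, cassette4, cassette5 may be knocked a few centimetres aside while the robot is not near it.
Once in a run the grip may slacken for a moment while it holds something.
It also fails if it takes over 210 s, if anything falls off the work surface, if the arm or the gripper's body presses on something with over 40 N, if the wrist force passes 120 N, or if a joint passes its speed limit or range.

ROBOT

A 6-joint arm with a two-finger parallel gripper is mounted at the origin on the work surface. World frame = base frame: x ahead of the robot, y to its left, z up, the work surface at z = 0. Lengths are in m, angles in degrees, forces in N, time in s.
With the tool pointing down it reaches from about 0.3 to 0.75 m from the base axis. Payload 8.5 kg.
Tool frame: the origin (TCP) lies on the centre line of the jaws, within the pads' length; the fingertips stand 22 mm ahead of it and the grasp point (between the pads) lies 3 mm ahead of it (env.tip_reach is the distance from the TCP to the fingertips, in m); y points along the fingers, z is the direction in which the jaws open and shut, and the axes are right-handed (so a half turn about y gives the same grasp; the last joint's range is limited). The gripper opens to 85 mm and grips with 20 to 120 N. Pads are 22 mm wide; open, the fingers measure 114 mm over their backs; the gripper's body (76 mm by 85 mm) begins 54 mm behind the grasp point. The pads swing forward as they close: fully open they stand 13 mm farther back than shut.
Start: joints at [62.664, 21.807, 74.336, -0, 83.858, -12.336], TCP at [0.142, 0.531, 0.253] pointing down, gripper open.
Joint ranges: [-178.18, 178.18], [-50.72, 133.34], [12.68, 142.11], [-81.47, 261.47], [9.98, 163.14], [-165.26, 165.26]. Speed limits (degrees/s): [136.94, 136.94, 180, 180, 180, 180].

INTERFACE

Orientations are given as a 3x3 rotation matrix whose columns are the frame's x, y, z axes.
In Python, from rig import env, get_image gives the robot as it stands. The module is installed in compiled form; this text tells all that it offers.
- The arm moves only by the tool carry_out, never from a script. Its argument "targets" is a list that holds one entry, the list of rows, each a list of 7 numbers: the closure, from 0 (fully open) to 1 (shut), then the shift along the world's x, y, z in mm, then the turn, a rotation vector about the world's x, y, z in degrees. In form: [[[claw, dx, dy, dz, ax, ay, az], ...]]. A call has 1 to 20 rows; each row is the pose to reach, as a shift and turn from the pose commanded when the call began; what a row does not reach only later rows make up. A row lasts 1/12 s, in which the tool goes at most 41.7 mm and 7.16 degrees, less where a joint would pass 70% of its speed; a pose out of reach is approached as far as the arm can. A call with a gripper value outside its range is refused whole. The fingers move at their own pace and stop on an object; "squeeze" is the grip in N (left out, the last holds). Time passes only in rows, so rows that repeat a pose let the fingers close. It gives the time, the measured TCP pose, the force and the opening at its end, in the units of the state.
- env.observe(): the state, without advancing time (a new reading comes with each control period).
- get_image(name): name is "scene" or "top" or "wrist"; returns a dict with "img" (384x512x3 uint8, red, green, blue), "fx", "fy", "cx", "cy" (pixels), "rvec" (rotation vector, rad) and "tvec" (3), from world to camera coordinates, as OpenCV has them. Camera axes: x right, y down, z forward; pixel columns grow to the right and rows downward; lengths in m; the calibration is good to about 2 mm. A picture is of the moment at which its call begins. There is no depth.
- env.close_job(): hands the job in, once; it reports no verdict.
The state is a dict: "time_s": time; "q": joint angles; "qvel": joint speeds; "joint_efforts": joint torques, N m; "position": TCP position; "tool_rot": TCP orientation; "ft_force": force on the tool from outside, world axes, zero at the start; "wrist_torque": the same for the moment, N m; "grip_width": finger opening in m.
Only numpy, scipy, OpenCV 4.12 (cv2) and the standard library are available. Lean on these libraries where they do the work, as an engineer would, in place of code of your own. Each camera call takes 0.05 s, during which the arm holds its last target.

## Working session

There is one attempt and no reset: what is moved stays moved. The work goes in short steps, Python scripts to look and compute and a tool call to move; the robot and the scene stay as the last step left them, time stands still between calls to the robot, and variables do not carry over. Pictures are saved under pics/ and viewed, and the job is handed in when it is done.

Besides the shell and the picture viewer there is one more tool, called after "Call:" as a command line: name --argument value ..., lists and objects as JSON in quotes. carry_out: Moves the arm, as the interface text tells. Its arguments: {"type":"object","properties":{"targets":{"type":"array"},"squeeze":{"type":"number"}},"required":["targets"]}

```bash
ls; mkdir -p pics; python3 - <<'E'
from rig import env,get_image
import cv2
s=env.observe(); print({k:(s[k]) for k in s}); print(env.tip_reach)
for n in ["scene","top","wrist"]:
    d=get_image(n); cv2.imwrite(f"pics/{n}0.png",cv2.cvtColor(d["img"],cv2.COLOR_RGB2BGR)); print(n,d["fx"],d["cx"],d["cy"],d["rvec"],d["tvec"])
E
```

```text
pics
{'time_s': 0.0, 'q': array([ 6.26653615e+01,  2.18424396e+01,  7.43851023e+01, -4.12294821e-04,
        8.38572971e+01, -1.23356215e+01]), 'qvel': array([-0.20445316, -0.07327237,  0.13694484, -0.07211571,  0.04296708,
        0.10390756]), 'joint_efforts': array([ 1.13163584e-03, -4.48454225e+01, -2.31283021e+01, -1.36572839e-04,
        4.67792837e-03, -5.14537106e-06]), 'position': array([0.14222275, 0.53102681, 0.25269611]), 'tool_rot': array([[ 9.65930363e-01, -6.73571278e-04,  2.58801236e-01],
       [-2.58801928e-01, -1.31866792e-03,  9.65929513e-01],
       [-3.09349489e-04, -9.99998904e-01, -1.44806293e-03]]), 'ft_force': array([ 0.09575076, -0.1688937 , -1.05268313]), 'wrist_torque': array([ 0.04830763,  0.00046345, -0.00275886]), 'grip_width': 0.0856014303006803}
0.022
scene 407.7310072651042 256.46895538120356 190.8736312952041 [ 2.31495151  0.96701466 -0.31084458] [-0.31472828 -0.26482195  1.56153567]
top 493.72617530070346 256.82325991084144 185.00461096512524 [ 2.10136725 -2.13666705  0.20375748] [-0.07822161  0.53951809  1.795467  ]
wrist 308.8925318693279 253.82162474116973 190.87253266973232 [-2.28251127 -1.75151554 -0.27702833] [-0.54959636 -0.04023924  0.38031089]
```

View pics/scene0.png

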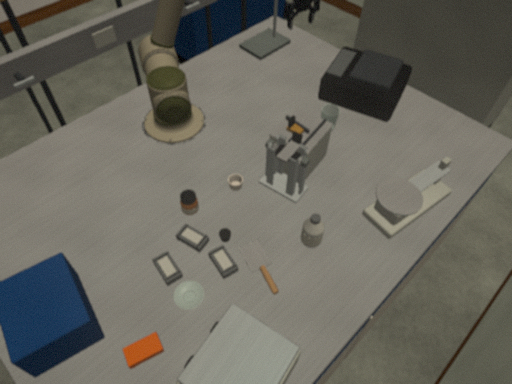

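View pics/top0.png

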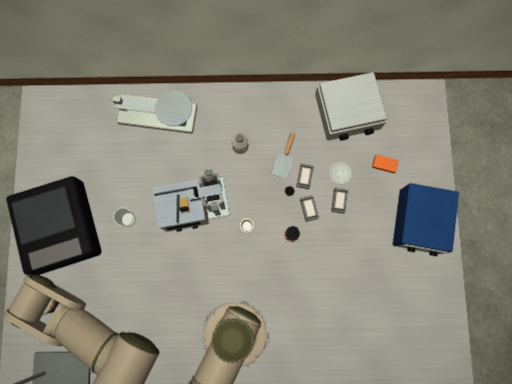

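View pics/wrist0.png

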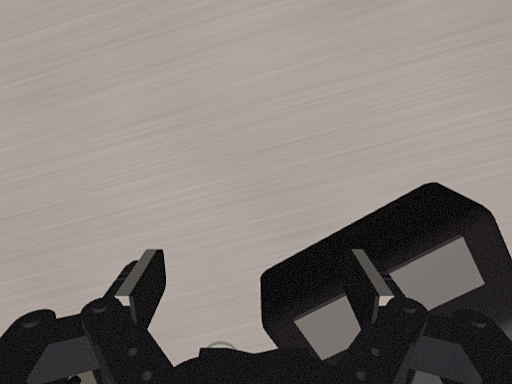

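Scene and top views: there are three grey cassettes, at top-view (305,176), (309,208) and (340,201). The orange look-alike at (385,163) is not meant. The feeder is at about (200,200). Next, enlarged crops.

```bash
cat > h.py <<'E'
import numpy as np,cv2
from rig import env,get_image
def snap(n,name=None,crop=None,scale=4):
    d=get_image(n); im=cv2.cvtColor(d["img"],cv2.COLOR_RGB2BGR)
    if name:
        if crop: x0,y0,x1,y1=crop; im=im[y0:y1,x0:x1]; im=cv2.resize(im,None,fx=scale,fy=scale,interpolation=cv2.INTER_CUBIC)
        cv2.imwrite(f"pics/{name}.png",im)
    return d
def P(d): 
    R=cv2.Rodrigues(np.array(d["rvec"],float))[0]; K=np.array([[d["fx"],0,d["cx"]],[0,d["fy"],d["cy"]],[0,0,1]])
    return K,R,np.array(d["tvec"],float)
def ray(d,u,v,z):
    K,R,t=P(d); c=-R.T@t; r=R.T@np.linalg.inv(K)@np.array([u,v,1.]); return c+r*(z-c[2])/r[2]
def proj(d,p):
    K,R,t=P(d); q=(K@(R@np.atleast_2d(p).T+t[:,None])).T; return q[:,:2]/q[:,2:]
def tri(l):
    # l: list of (d,u,v)
    A=[];b=[]
    for d,u,v in l:
        K,R,t=P(d); c=-R.T@t; r=R.T@np.linalg.inv(K)@np.array([u,v,1.]); r/=np.linalg.norm(r)
        M=np.eye(3)-np.outer(r,r); A.append(M); b.append(M@c)
    p=np.linalg.lstsq(np.vstack(A),np.hstack(b),rcond=None)[0]; return p
E
python3 - <<'E'
from h import *
d=snap("top","t1",(140,150,270,250),6); snap("top","t2",(270,150,400,230),6); snap("scene","s1",(240,90,360,220),5)
E
```

```text
(no output)
```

View pics/t1.png

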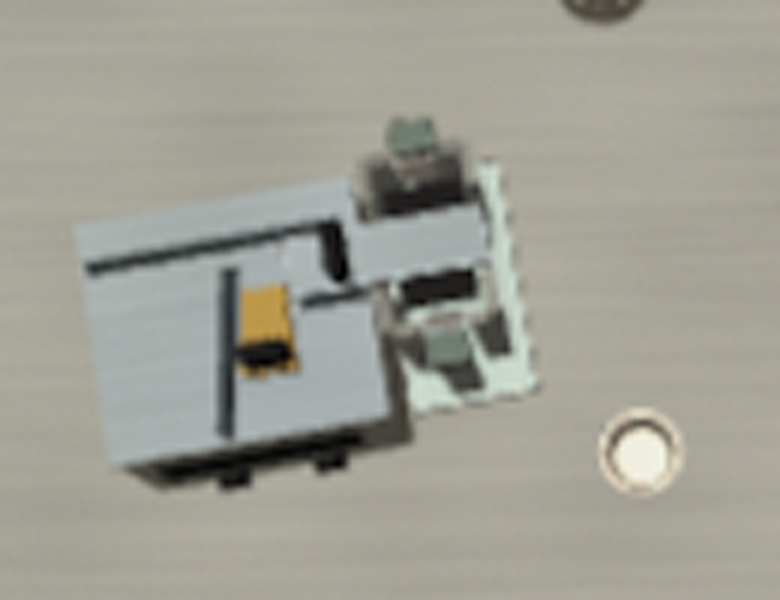

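View pics/t2.png

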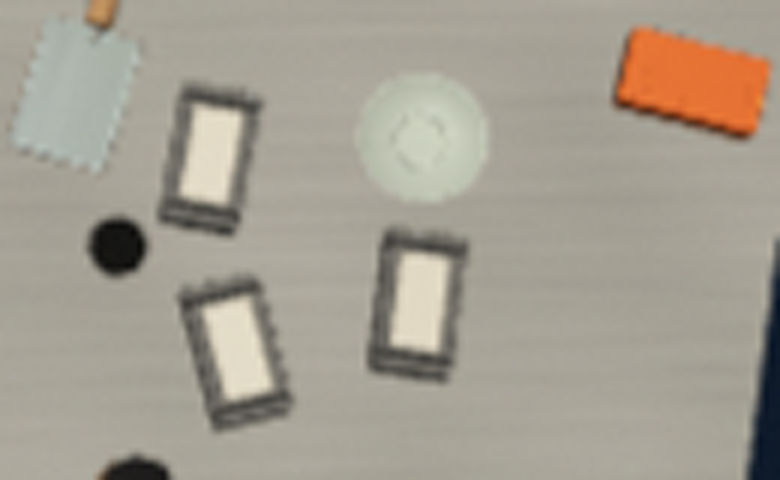

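View pics/s1.png

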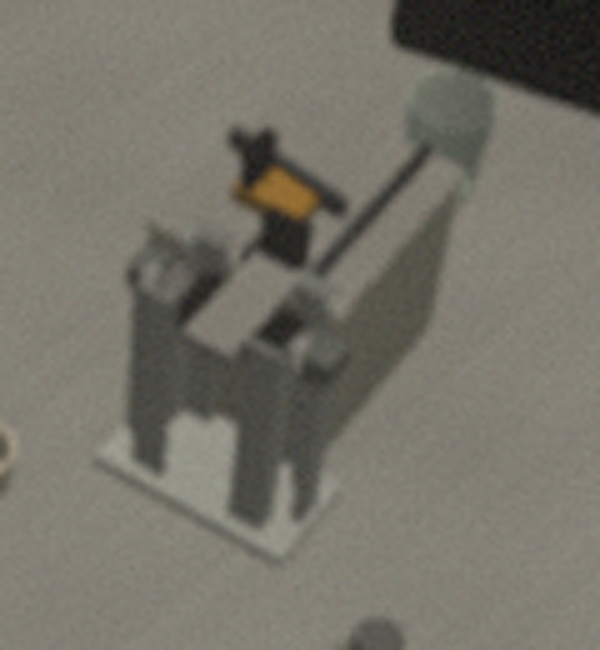

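```bash
python3 - <<'E'
from h import *
d=snap("top")
for u,v in [(75,228),(110,465),(385,418),(350,178)]: print(ray(d,140+u/6,150+v/6,.153))
print('col nose bar',[ray(d,140+u/6,150+v/6,.163) for u,v in [(487,205),(490,265)]])
# cassettes: top corners z .024
C={'A':[(183,85),(262,97),(236,232),(160,220)],'B':[(180,290),(257,275),(292,405),(216,430)],'C':[(385,230),(467,240),(447,380),(368,370)]}
for k,v in C.items():
    p=np.array([ray(d,270+u/6,150+w/6,.012)[:2] for u,w in v]); c=p.mean(0)
    l=(p[0]+p[1]-p[2]-p[3])/2; print(k,c,np.linalg.norm(l),np.linalg.norm(p[0]-p[1]),np.degrees(np.arctan2(l[1],l[0])))
print(ray(d,256,192,0),-P(d)[1].T@P(d)[2])
w=snap("wrist"); s=env.observe(); R=s['tool_rot']
print('wrist cam in tool', R.T@(-P(w)[1].T@P(w)[2]-s['position']), R.T@P(w)[1].T)
E
```

```text
[0.51387569 0.28144497 0.153     ]
[0.37363253 0.25774981 0.153     ]
[0.39835274 0.0984241  0.153     ]
[0.5411874  0.11968929 0.153     ]
col nose bar [array([0.52157032, 0.0380828 , 0.163     ]), array([0.48584302, 0.03641961, 0.163     ])]
A [ 0.57664265 -0.27276607] 0.08994695429330754 0.051197921194016574 -12.037590343033182
B [ 0.45277154 -0.28477816] 0.08852339368218082 0.04994600145251913 12.558591591194018
C [ 0.47961627 -0.40013077] 0.09094243115337863 0.052327094181787624 -10.170352617507842
[ 0.52105178 -0.08358651  0.        ] [ 0.18303661 -0.08732465  1.86541474]
wrist cam in tool [-0.07974916 -0.12023769  0.00029825] [[ 2.19389339e-04  9.50452213e-01  3.10870622e-01]
 [ 4.94843669e-04 -3.10870694e-01  9.50452085e-01]
 [ 9.99999853e-01 -5.46866954e-05 -5.38526976e-04]]
```

Call:
carry_out --targets '[[[0, 40, -40, 77, 0, 0, 7], [0, 70, -70, 77, 0, 0, 14], [0, 346, -399, 77, 0, 0, 24.2], [0, 346, -399, 77, 0, 0, 24.2], [0, 346, -399, 77, 0, 0, 24.2], [0, 346, -399, 77, 0, 0, 24.2], [0, 346, -399, 77, 0, 0, 24.2], [0, 346, -399, 77, 0, 0, 24.2], [0, 346, -399, 77, 0, 0, 24.2], [0, 346, -399, 77, 0, 0, 24.2], [0, 346, -399, 77, 0, 0, 24.2], [0, 346, -399, 77, 0, 0, 24.2], [0, 346, -399, 77, 0, 0, 24.2], [0, 346, -399, 77, 0, 0, 24.2], [0, 346, -399, 77, 0, 0, 24.2], [0, 346, -399, 77, 0, 0, 24.2], [0, 346, -399, 77, 0, 0, 24.2], [0, 346, -399, 77, 0, 0, 24.2], [0, 346, -399, 77, 0, 0, 24.2]]]'

```text
time_s: 1.98
position: [0.4877, 0.1332, 0.3306]
tool_rot: [[0.987, 0.0, -0.162], [0.162, 0.0, 0.987], [0.0, -1.0, 0.0]]
ft_force: [-0.5, -0.7, 0.1]
grip_width: 0.0852
```

```bash
python3 - <<'E'
from h import *
d=snap("wrist","w1"); snap("wrist","w1b",(100,100,400,330),2.6)
s=env.observe(); print(s['time_s'],s['position'],s['tool_rot'],s['ft_force'])
E
```

```text
2.0833 [0.48786541 0.13297099 0.33052212] [[ 9.86923450e-01  3.01219839e-04 -1.61189368e-01]
 [ 1.61189370e-01  1.77413110e-05  9.86923496e-01]
 [ 3.00140647e-04 -9.99999954e-01 -3.10441201e-05]] [ 0.60734355 -0.65730231  0.08060413]
```

View pics/w1.png

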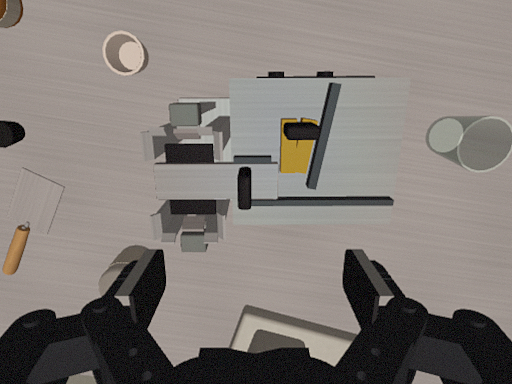

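View pics/w1b.png

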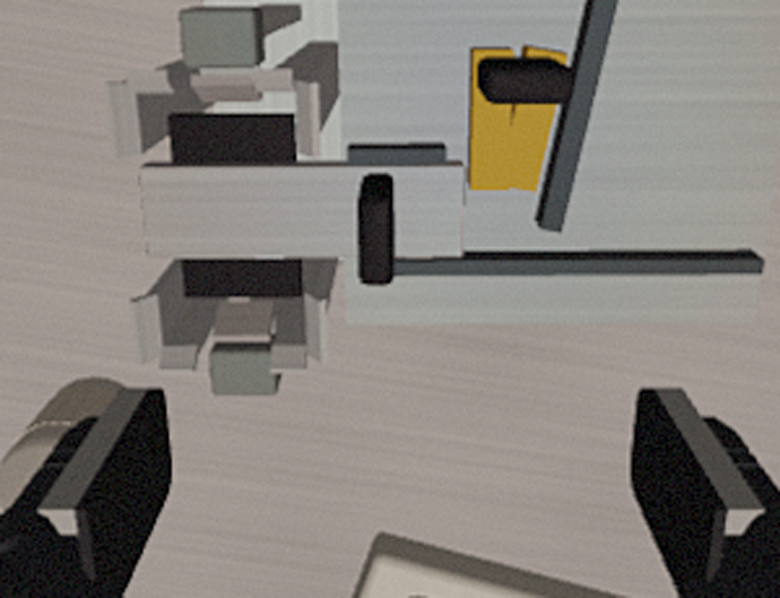

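```bash
cat > fit.py <<'E'
from h import *
from scipy.optimize import least_squares
def fitp(d,M,U,x0=(.498,.073,.16)):
    M=np.array(M,float)/1000;U=np.array(U,float)
    def W(x):
        c,s=np.cos(x[2]),np.sin(x[2]); return M@np.array([[c,s,0],[-s,c,0],[0,0,1]])+np.array([x[0],x[1],0])
    f=lambda x:(proj(d,W(x))-U).ravel()
    r=least_squares(f,x0,x_scale=[.01,.01,.02]); return r.x,f(r.x).reshape(-1,2)
E
python3 - <<'E'
from fit import *
d=snap("wrist")
c=lambda u,v:(100+u/2.6,100+v/2.6)
M=[(-95,40,153),(-95,205,153),(50,205,153),(50,40,153)]; U=[(230.5,80),(409.5,79),(394,219.5),(233,224)]
x,r=fitp(d,M,U); print(x,np.degrees(x[2]),r)
M2=[(-18,-36,163),(18,-36,163),(-18,84,163),(18,84,163)]; U2=[c(144,165),c(148,256),c(463,166),c(463,254)]
x,r=fitp(d,M2,U2); print(x,np.degrees(x[2]),r)
x,r=fitp(d,M+M2,U+U2); print(x,np.degrees(x[2]),r)
R=np.array([[np.cos(x[2]),-np.sin(x[2])],[np.sin(x[2]),np.cos(x[2])]])
g=lambda u,v,z:1000*R.T@(ray(d,*c(u,v),z)[:2]-x[:2])
print('bartab top',[g(u,v,.199) for u,v in [(362,176),(393,176),(361,283),(392,283)]])
print('wedgetab top',[g(u,v,.2) for u,v in [(480,58),(572,70),(483,100),(570,100)]])
print('plate blk',[g(u,v,.158) for u,v in [(170,114),(295,114),(184,297),(301,297)]])
print('guides',[g(u,v,.186) for u,v in [(110,82),(318,82),(135,297),(325,360)]])
E
```

```text
[0.50446431 0.07411611 0.17853607] 10.229363066187256 [[-1.49525192 -0.76357719]
 [ 1.87030244 -3.034808  ]
 [-2.20373044  3.63176743]
 [ 1.76703794  1.54632462]]
[0.50212169 0.07504754 0.16213454] 9.28962501554405 [[-1.9538774  -0.30018643]
 [ 0.20571316  0.32026234]
 [ 1.34648989 -0.73713213]
 [ 0.42442336  1.04326883]]
[0.50313241 0.0744246  0.17244286] 9.88024833139318 [[-0.30853394 -1.97074269]
 [ 3.10759068 -3.06297992]
 [-1.98175861  3.62157426]
 [ 1.95530371  0.66146845]
 [-2.82685222  1.00184968]
 [-0.26545063  1.52664074]
 [ 0.32927392 -0.70386406]
 [-0.18004351  1.07215646]]
bartab top [array([-22.79603719,  48.42641053]), array([-22.68893052,  58.4077073 ]), array([14.14848929, 47.14907165]), array([14.26010752, 57.57410746])]
wedgetab top [array([-59.76808551,  85.56815793]), array([-55.84029536, 113.95030507]), array([-46.92925998,  86.76155561]), array([-46.63823871, 113.84193995])]
plate blk [array([-36.7381282, -23.2437021]), array([-36.24739132,  22.43290618]), array([ 35.39792029, -24.9395033 ]), array([35.89052523, 21.08349965])]
guides [array([-51.99022624, -33.69469664]), array([-51.26034581,  34.19998318]), array([ 23.73029702, -34.11998491]), array([49.27896353, 32.48334026])]
```

Call:
carry_out --targets '[[[1, -30, 36, -30, 0, 0, 0], [1, -30, 36, -60, 0, 0, 0], [1, -30, 36, -90, 0, 0, 0], [1, -30, 36, -90, 0, 0, 0], [1, -30, 36, -90, 0, 0, 0], [1, -30, 36, -90, 0, 0, 0], [1, -30, 36, -90, 0, 0, 0], [1, -30, 36, -90, 0, 0, 0]]]'

```text
time_s: 2.8
position: [0.4591, 0.1681, 0.2419]
tool_rot: [[0.987, 0.003, -0.159], [0.159, 0.0, 0.987], [0.003, -1.0, -0.0]]
ft_force: [0.3, -0.5, 0.1]
grip_width: -0.0
```

```bash
python3 - <<'E'
from h import *
d=snap("wrist","w2");snap("scene","s2",(240,60,360,220),4)
s=env.observe(); print(s['time_s'],s['position'],s['ft_force'],s['grip_width'])
E
```

```text
2.9 [0.45877463 0.16812352 0.24128108] [ 0.00654669 -0.13807296  0.31866747] 0.0002633677430513792
```

View pics/w2.png

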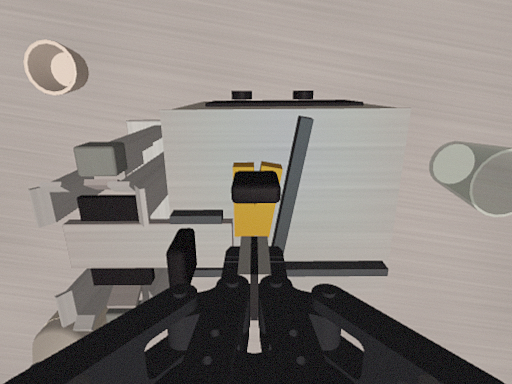

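View pics/s2.png

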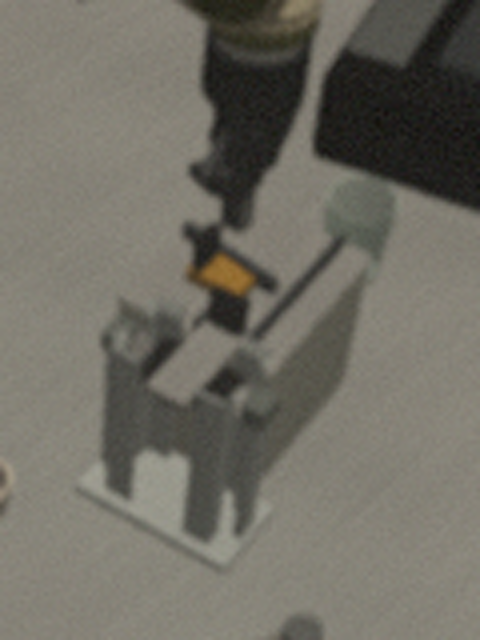

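Call:
carry_out --targets '[[[1, 0, 0, -25, 0, 0, 0], [1, 0, 0, -45, 0, 0, 0], [1, 0, 0, -45, 0, 0, 0], [1, -4, 0, -45, 0, 0, 0], [1, -8, 0, -45, 0, 0, 0], [1, -12, 0, -45, 0, 0, 0], [1, -16, 0, -45, 0, 0, 0], [1, -20, 0, -45, 0, 0, 0], [1, -25, 0, -45, 0, 0, 0], [1, -30, 0, -45, 0, 0, 0], [1, -35, 0, -45, 0, 0, 0], [1, -40, 1, -45, 0, 0, 0], [1, -45, 1, -45, 0, 0, 0], [1, -50, 1, -45, 0, 0, 0], [1, -50, 1, -45, 0, 0, 0]]]'

```text
time_s: 4.15
position: [0.4265, 0.1696, 0.1991]
tool_rot: [[0.986, 0.048, -0.157], [0.157, 0.005, 0.988], [0.049, -0.999, -0.003]]
ft_force: [84.6, 5.2, -39.0]
grip_width: 0.0002
```

```bash
python3 - <<'E'
from h import *
d=snap("wrist","w3");snap("scene","s3",(240,60,360,220),4)
s=env.observe(); print(s['time_s'],s['position'],s['ft_force'],s['grip_width'])
E
```

```text
4.25 [0.42653076 0.16957053 0.19901208] [ 84.68342642   5.89123808 -37.1819772 ] 3.6723035722744445e-05
```

View pics/w3.png

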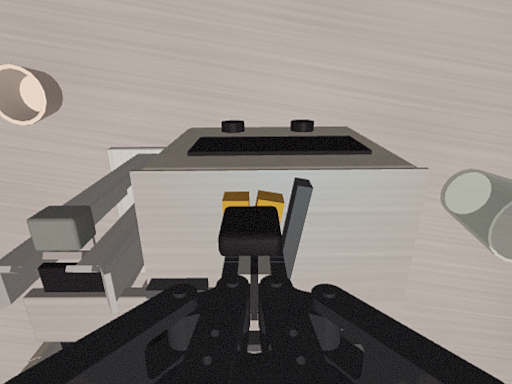

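Call:
carry_out --targets '[[[1, 10, 0, 0, 0, 0, 0], [1, 20, 0, 0, 0, 0, 0], [1, 33, 0, 0, 0, 0, 0], [1, 33, 0, 30, 0, 0, 0], [1, 40, -15, 60, 0, 0, 0], [1, 40, -15, 100, 0, 0, 0], [1, 40, -15, 100, 0, 0, 0]]]'

```text
time_s: 4.83
position: [0.4497, 0.1541, 0.3016]
tool_rot: [[0.987, 0.01, -0.159], [0.159, 0.001, 0.987], [0.01, -1.0, -0.001]]
ft_force: [0.0, 0.5, 1.2]
grip_width: -0.0004
```

```bash
python3 - <<'E'
from h import *
d=snap("wrist","w4",(90,60,390,290),2.6);snap("scene","s4",(240,60,360,220),4)
s=env.observe(); print(s['time_s'],s['position'],s['ft_force'],s['grip_width'])
E
```

```text
4.9333 [0.44804772 0.15424753 0.29604596] [-0.56686068 -0.87132479 -1.45863898] -0.0002565750757629369
```

View pics/w4.png

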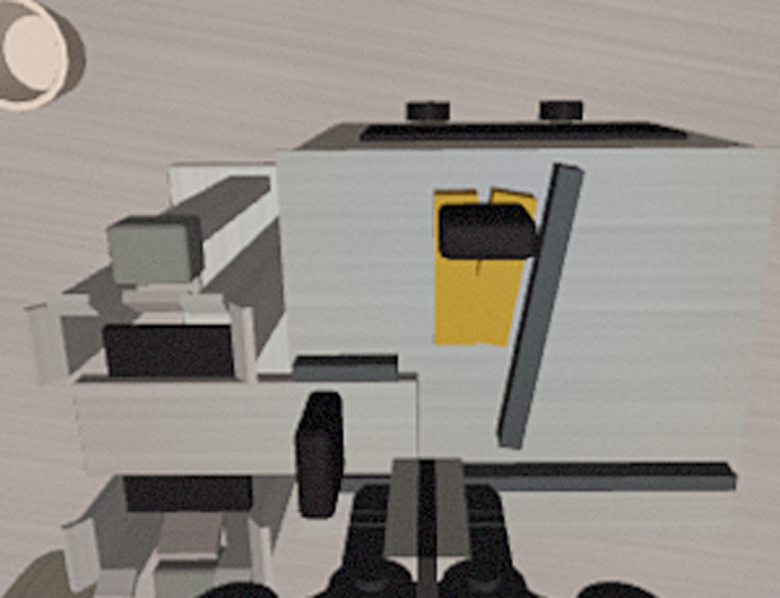

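Call:
carry_out --targets '[[[0.5, 20, -14, 0, 0, 0, 0], [0.5, 44, -28, 0, 0, 0, 0], [0.5, 44, -28, -30, 0, 0, 0], [0.5, 44, -28, -60, 0, 0, 0], [0.5, 44, -28, -60, 0, 0, 0], [0.5, 44, -28, -60, 0, 0, 0]]]'

```text
time_s: 5.43
position: [0.4913, 0.1264, 0.234]
tool_rot: [[0.987, -0.005, -0.16], [0.16, -0.0, 0.987], [-0.005, -1.0, 0.001]]
ft_force: [1.2, 0.7, 0.7]
grip_width: 0.0428
```

```bash
python3 - <<'E'
from h import *
d=snap("wrist","w5");snap("scene","s5",(240,60,360,220),4)
s=env.observe(); print(s['time_s'],s['position'],s['ft_force'],s['grip_width'])
E
```

```text
5.5333 [0.49248228 0.12648532 0.23645452] [-0.0869721  -0.70026714  0.32887824] 0.04266558228886775
```

View pics/w5.png

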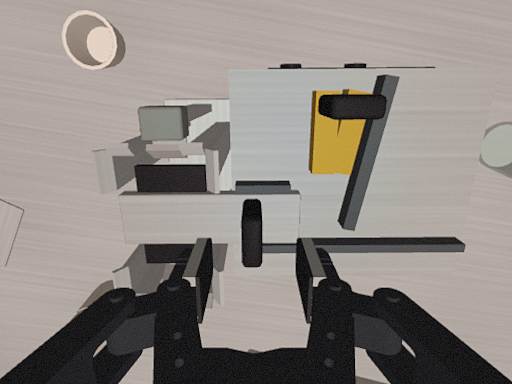

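View pics/s5.png

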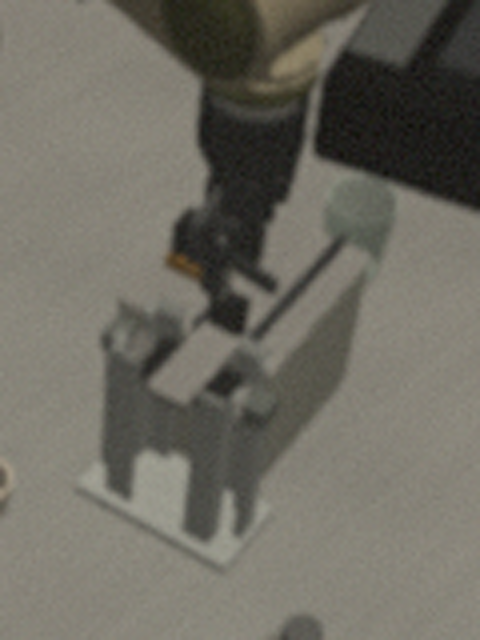

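Call:
carry_out --squeeze 40 --targets '[[[0.5, 0, 0, -25, 0, 0, 0], [0.5, 0, 0, -41, 0, 0, 0], [1, 0, 0, -41, 0, 0, 0], [1, 0, 0, -41, 0, 0, 0], [1, 0, 0, -41, 0, 0, 0], [1, 0, 0, -41, 0, 0, 0], [1, 0, 0, -41, 0, 0, 0], [1, -1, 6, -41, 0, 0, 0], [1, -2.5, 15, -41, 0, 0, 0], [1, -5, 30, -41, 0, 0, 0], [1, -7, 44, -41, 0, 0, 0], [1, -10, 59, -41, 0, 0, 0], [1, -12, 74, -41, 0, 0, 0], [1, -14, 86, -41, 0, 0, 0], [1, -15.6, 95.7, -41, 0, 0, 0], [1, -15.6, 95.7, -41, 0, 0, 0], [1, -15.6, 95.7, -41, 0, 0, 0]]]'

```text
time_s: 6.95
position: [0.4769, 0.2221, 0.1961]
tool_rot: [[0.987, 0.002, -0.161], [0.161, -0.0, 0.987], [0.002, -1.0, -0.001]]
ft_force: [-3.9, -1.0, 9.1]
grip_width: 0.0113
```

```bash
python3 - <<'E'
from h import *
d=snap("wrist","w6")
s=env.observe(); print(s['time_s'],s['position'],s['ft_force'],s['grip_width'])
E
```

```text
7.0 [0.4768809  0.22213178 0.19606318] [-3.24769693 -1.32875329  8.21472565] 0.011092470691264712
```

View pics/w6.png

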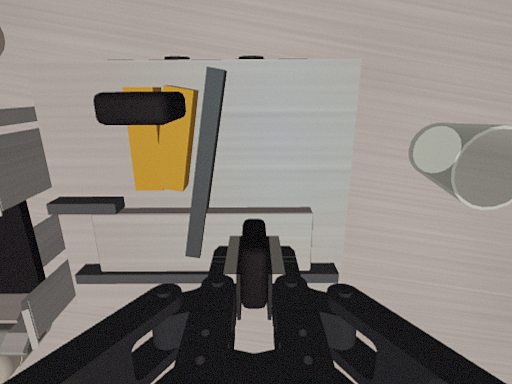

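Call:
carry_out --targets '[[[0.5, 0, 0, 0, 0, 0, 0], [0.5, 0, 0, 0, 0, 0, 0], [0.5, 0, 0, 0, 0, 0, 0], [0.5, 0, 0, 35, 0, 0, 0], [0.2, 0, 0, 70, 0, 0, 0], [0, 5, -40, 100, 0, 0, 0], [0, 10, -80, 130, 0, 0, 0], [0, 13.6, -120, 136, 0, 0, 0], [0, 13.6, -148, 136, 0, 0, 0], [0, 13.6, -148, 136, 0, 0, 0], [0, 13.6, -148, 136, 0, 0, 0], [0, 13.6, -148, 136, 0, 0, 0]]]'

```text
time_s: 8.0
position: [0.4903, 0.0741, 0.3302]
tool_rot: [[0.987, -0.0, -0.159], [0.159, 0.0, 0.987], [-0.0, -1.0, 0.0]]
ft_force: [-0.0, 0.4, -0.6]
grip_width: 0.0857
```

```bash
python3 - <<'E'
from h import *
d=snap("wrist","w7"); snap("wrist","w7b",(150,70,410,260),3); snap("top","t7",(140,150,400,240),3)
s=env.observe(); print(s['time_s'],s['position'],s['ft_force'],s['grip_width'])
E
```

```text
8.15 [0.49017512 0.07512297 0.33007205] [ 0.04527332  0.36371596 -0.46922583] 0.08529527923063074
```

View pics/w7b.png

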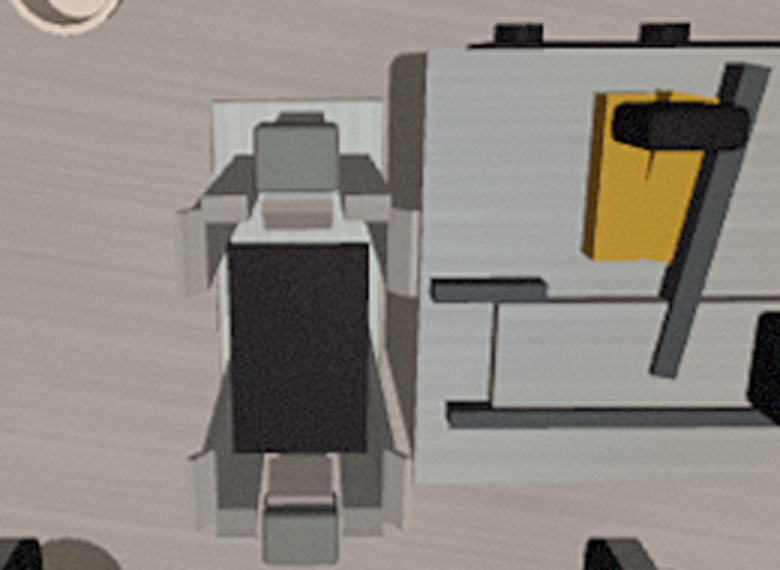

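View pics/t7.png

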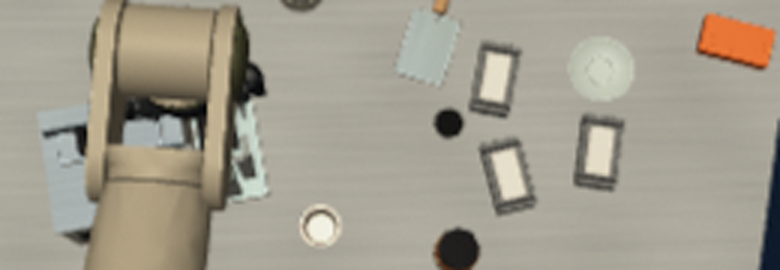

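```bash
python3 - <<'E'
from fit import *
d=snap("wrist")
c=lambda u,v:(150+u/3,70+v/3)
x=(.502,.0745,.1634)
R=np.array([[np.cos(x[2]),-np.sin(x[2])],[np.sin(x[2]),np.cos(x[2])]])
g=lambda u,v,z:np.round(1000*R.T@(ray(d,*c(u,v),z)[:2]-x[:2]),1)
print('flare L',[g(*p,.186) for p in [(177,212),(184,297),(190,459),(197,530)]])
print('flare R',[g(*p,.186) for p in [(419,210),(416,295),(412,455),(404,528)]])
print('plate',[g(*p,.158) for p in [(229,243),(368,243),(232,453),(368,453)]])
print('housing',[g(*p,.153) for p in [(427,52),(414,484)]])
print('bar nose',[g(*p,.163) for p in [(496,303),(493,408)]])
print('wedge tab',[g(*p,.2) for p in [(620,103),(748,100),(622,147),(745,147)]])
E
```

```text
flare L [array([-50. , -35.5]), array([-25.1, -34.6]), array([ 26.6, -35. ]), array([ 51.3, -33.8])]
flare R [array([-50.5,  33.4]), array([-25.7,  33.4]), array([25.3, 33.9]), array([50.6, 32.2])]
plate [array([-35.8, -23.5]), array([-35.8,  20.8]), array([ 36.9, -24.6]), array([36.9, 22.1])]
housing [array([-93.5,  38. ]), array([51. , 38.8])]
bar nose [array([-17.3,  61.7]), array([18.6, 62.9])]
wedge tab [array([-80.4,  83.2]), array([-81.2, 116.4]), array([-69.2,  84.8]), array([-69.2, 117.3])]
```

Call:
carry_out --targets '[[[0, 0, -20, 10, 0, 0, 0], [0, 0, -60, 20, 0, 0, 0], [0, 0, -394, 0, 0, 0, -9.2], [0, 0, -394, 0, 0, 0, -9.2], [0, 0, -394, 0, 0, 0, -9.2], [0, 0, -394, 0, 0, 0, -9.2], [0, 0, -394, 0, 0, 0, -9.2], [0, 0, -394, 0, 0, 0, -9.2], [0, 0, -394, 0, 0, 0, -9.2], [0, 0, -394, 0, 0, 0, -9.2], [0, 0, -394, 0, 0, 0, -9.2], [0, 0, -394, 0, 0, 0, -9.2], [0, 0, -394, 0, 0, 0, -9.2], [0, 0, -394, 0, 0, 0, -9.2], [0, 0, -394, 0, 0, 0, -9.2]]]'

```text
time_s: 9.45
position: [0.4908, -0.3186, 0.3309]
tool_rot: [[1.0, 0.001, -0.002], [0.002, -0.0, 1.0], [0.001, -1.0, -0.0]]
ft_force: [-0.2, 0.3, -0.2]
grip_width: 0.0856
```

```bash
python3 - <<'E'
from h import *
d=snap("wrist","w8")
s=env.observe(); print(s['time_s'],s['position'],s['ft_force'],s['grip_width'],s['tool_rot'])
E
```

```text
9.5 [ 0.49070374 -0.31871192  0.33088451] [-0.38902784 -0.60565988  0.57440161] 0.08544260142167628 [[ 9.99998082e-01  5.78013125e-04 -1.87134101e-03]
 [ 1.87163088e-03 -5.01369873e-04  9.99998123e-01]
 [ 5.77073806e-04 -9.99999707e-01 -5.02450738e-04]]
```

View pics/w8.png

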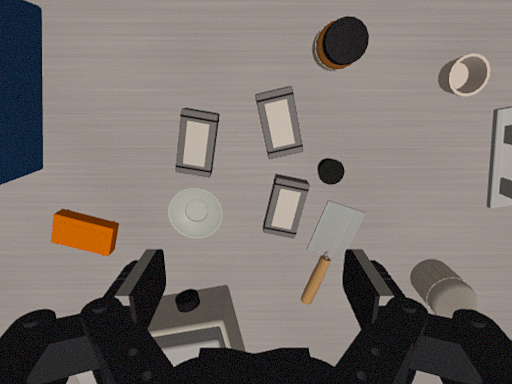

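```bash
cat > det.py <<'E'
from h import *
def det(name="wrist",d=None):
    d=d or snap(name); im=cv2.cvtColor(d["img"],cv2.COLOR_RGB2HSV).astype(int)
    rgb=d["img"].astype(int)
    m=((rgb[...,2]>165)&(rgb[...,0]>185)&(rgb[...,0]-rgb[...,2]<70)&(rgb[...,0]-rgb[...,2]>5)).astype(np.uint8)
    m=cv2.morphologyEx(m,cv2.MORPH_OPEN,np.ones((3,3),np.uint8))
    cs,_=cv2.findContours(m,cv2.RETR_EXTERNAL,cv2.CHAIN_APPROX_NONE)
    for c in cs:
        if cv2.contourArea(c)<100: continue
        p=np.array([ray(d,u,v,.024)[:2] for u,v in c[:,0]],np.float32)*1000
        (cx,cy),(w,h),a=cv2.minAreaRect(p)
        if w<h: a+=90; w,h=h,w
        a=(a+90)%180-90
        M=cv2.moments(c); print('px',(round(M['m10']/M['m00']),round(M['m01']/M['m00'])),'mm',round(cx,1),round(cy,1),'size',round(w,1),round(h,1),'ang',round(a,1))
E
python3 -c "
from det import *
d=snap('wrist');print(d['img'][200,288],d['img'][125,281],d['img'][60,150]);det(d=d)"
```

```text
[193 180 167] [194 185 172] [156 146 140]
px (286, 207) mm 579.3 -271.3 size 57.6 28.3 ang -11.9
px (280, 123) mm 454.6 -283.9 size 58.6 28.8 ang 12.7
px (458, 75) mm 392.4 -53.8 size 30.5 21.6 ang 11.3
```

Call:
carry_out --targets '[[[0, -36, 35, -40, 0, 0, 7], [0, -36, 35, -80, 0, 0, 12.8], [0, -36, 35, -120, 0, 0, 12.8], [0, -36, 35, -160, 0, 0, 12.8], [0, -36, 35, -200, 0, 0, 12.8], [0, -36, 35, -230, 0, 0, 12.8], [0, -36, 35, -230, 0, 0, 12.8], [0, -36, 35, -230, 0, 0, 12.8], [0, -36, 35, -230, 0, 0, 12.8]]]'

```text
time_s: 10.3
position: [0.4554, -0.2857, 0.1027]
tool_rot: [[0.975, 0.003, -0.222], [0.222, -0.002, 0.975], [0.002, -1.0, -0.003]]
ft_force: [-0.3, -0.5, 0.4]
grip_width: 0.0852
```

```bash
sed -i 's/\[...,2\]>165/[...,2]>158/; s/\[...,0\]>185/[...,0]>176/' det.py; python3 - <<'E'
from det import *
d=snap("wrist","w9"); det(d=d)
s=env.observe(); print(s['time_s'],s['position'],s['ft_force'],s['grip_width'])
E
```

```text
px (245, 337) mm 564.7 -268.4 size 29.7 29.6 ang 78.2
px (61, 297) mm 558.4 -412.4 size 59.5 30.1 ang -61.1
px (257, 208) mm 455.0 -283.7 size 59.5 29.8 ang 12.9
px (86, 210) mm 482.8 -399.5 size 59.6 29.9 ang -9.6
10.35 [ 0.45546558 -0.28586845  0.10305715] [0.89280702 0.50373619 0.26495776] 0.08548395271958699
```

View pics/w9.png

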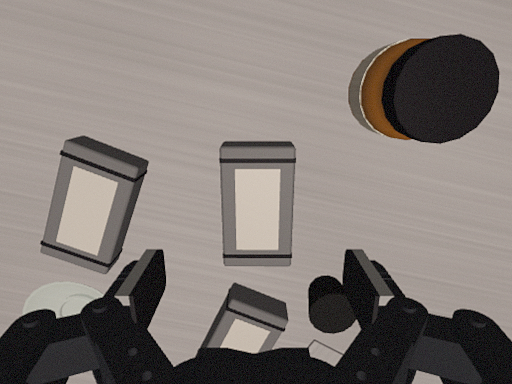

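Call:
carry_out --squeeze 50 --targets '[[[0, 0, 1.5, -35, 0, 0, 0], [0, 0, 1.5, -65, 0, 0, 0], [0, 0, 1.5, -79, 0, 0, 0], [0, 0, 1.5, -79, 0, 0, 0], [1, 0, 1.5, -79, 0, 0, 0], [1, 0, 1.5, -79, 0, 0, 0], [1, 0, 1.5, -79, 0, 0, 0], [1, 0, 1.5, -79, 0, 0, 0], [1, 0, 1.5, -79, 0, 0, 0], [1, 0, 1.5, -79, 0, 0, 0]]]'

```text
time_s: 11.18
position: [0.4552, -0.2843, 0.0235]
tool_rot: [[0.975, 0.003, -0.222], [0.222, -0.003, 0.975], [0.002, -1.0, -0.003]]
ft_force: [-0.6, -0.9, 7.1]
grip_width: 0.0489
```

Call:
carry_out --targets '[[[1, 0, 0, 20, 0, 0, 0], [1, 0, 0, 50, 0, 0, 0], [1, 0, 0, 80, 0, 0, 0], [1, 0, 0, 120, 0, 0, 0], [1, 0, 0, 120, 0, 0, 0]]]'

```text
time_s: 11.6
position: [0.4565, -0.2854, 0.1492]
tool_rot: [[0.975, 0.01, -0.222], [0.222, -0.01, 0.975], [0.007, -1.0, -0.012]]
ft_force: [1.0, -1.3, -0.0]
grip_width: 0.0492
```

```bash
python3 - <<'E'
from det import *
d=snap("wrist","w10"); snap("top","t10",(270,150,400,230),6)
s=env.observe(); print(s['time_s'],s['position'],s['ft_force'],s['grip_width'])
E
```

```text
11.7 [ 0.45477941 -0.28392204  0.14353457] [ 0.16500946  0.7967989  -0.72000219] 0.04899735551183288
```

View pics/w10.png

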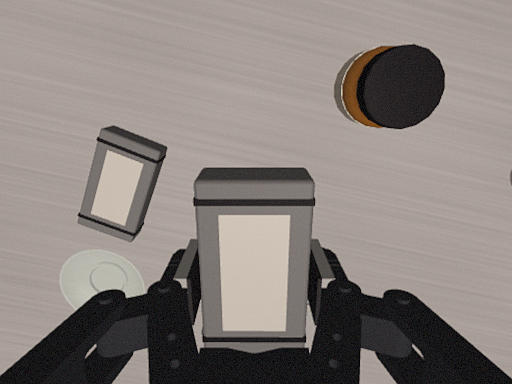

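```bash
cat >> det.py <<'E'
def held(d=None):
    d=d or snap("wrist"); s=env.observe(); rgb=d["img"].astype(int)
    m=((rgb[...,2]>150)&(rgb[...,0]>165)&(rgb[...,0]-rgb[...,2]<70)&(rgb[...,0]-rgb[...,2]>5)).astype(np.uint8)
    m[:, :150]=0; m[:,370:]=0; m[:180]=0
    m=cv2.morphologyEx(m,cv2.MORPH_OPEN,np.ones((5,5),np.uint8))
    cs,_=cv2.findContours(m,cv2.RETR_EXTERNAL,cv2.CHAIN_APPROX_NONE); c=max(cs,key=cv2.contourArea)
    p=np.array([(s['tool_rot'].T@(ray(d,u,v,s['position'][2]+.0005)-s['position']))[[0,2]] for u,v in c[:,0]],np.float32)*1000
    (cx,cy),(w,h),a=cv2.minAreaRect(p)
    if w<h: a+=90; w,h=h,w
    a=(a+90)%180-90
    print('held in tool: x',round(cx,1),'z',round(cy,1),'size',round(w,1),round(h,1),'ang',round(a,1),'grip',s['grip_width'],'pos',s['position'],'t',s['time_s'],'F',s['ft_force'])
E
python3 -c "
from det import *
held()"
```

```text
held in tool: x 1.4 z -0.5 size 60.4 30.5 ang -0.0 grip 0.04858096111416947 pos [ 0.45424349 -0.28341562  0.14194689] t 11.75 F [ 0.71146036  0.37687898 -2.26775106]
```

Call:
carry_out --targets '[[[1, 0, 20, 40, 0, 0, 0], [1, 5, 60, 75, 0, 0, -1], [1, 10, 95, 94, 0, 0, -2], [1, 15, 130, 94, 0, 0, -3.4], [1, 22, 165, 94, 0, 0, -3.4], [1, 27, 200, 94, 0, 0, -3.4], [1, 32, 235, 94, 0, 0, -3.4], [1, 37, 270, 94, 0, 0, -3.4], [1, 42, 305, 94, 0, 0, -3.4], [1, 46, 335, 94, 0, 0, -3.4], [1, 48, 357, 94, 0, 0, -3.4], [1, 48, 357, 94, 0, 0, -3.4], [1, 48, 357, 94, 0, 0, -3.4], [1, 48, 357, 94, 0, 0, -3.4]]]'

```text
time_s: 12.92
position: [0.5021, 0.0731, 0.2345]
tool_rot: [[0.987, -0.002, -0.163], [0.163, -0.0, 0.987], [-0.002, -1.0, 0.0]]
ft_force: [-0.5, -0.2, -1.6]
grip_width: 0.0495
```

```bash
python3 - <<'E'
from det import *
held(); d=snap("wrist","w11")
E
```

```text
held in tool: x -0.3 z 0.5 size 59.2 30.0 ang 0.0 grip 0.04944373894286228 pos [0.50217643 0.07271484 0.23466561] t 12.9667 F [ 0.24538702  0.30856541 -1.36759503]
```

View pics/w11.png

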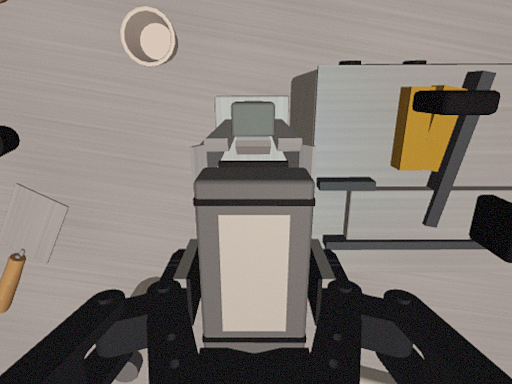

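Call:
carry_out --targets '[[[1, 0, 0.5, -15, 0, 0, 0], [1, 0, 0.5, -30, 0, 0, 0], [1, 0, 0.5, -38, 0, 0, 0], [1, 0, 0.5, -44, 0, 0, 0], [1, 0, 0.5, -48, 0, 0, 0], [1, 0, 0.5, -50, 0, 0, 0], [1, 0, 0.5, -50, 0, 0, 0]]]'

```text
time_s: 13.6
position: [0.5025, 0.0738, 0.1854]
tool_rot: [[0.987, 0.0, -0.163], [0.163, -0.0, 0.987], [0.0, -1.0, -0.0]]
ft_force: [-0.9, 0.3, -1.2]
grip_width: 0.0491
```

```bash
python3 - <<'E'
from det import *
held(); d=snap("wrist","w12");snap("scene","s12",(240,60,360,220),4)
E
```

```text
held in tool: x -0.4 z 0.1 size 59.3 30.0 ang -0.0 grip 0.04906505993814523 pos [0.50259245 0.07382597 0.1856681 ] t 13.65 F [-0.07569959 -0.65780918 -0.80511012]
```

View pics/w12.png

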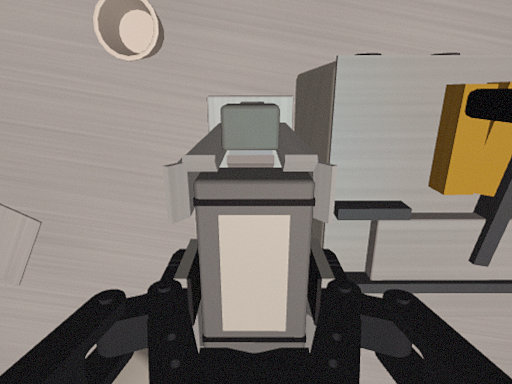

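View pics/s12.png

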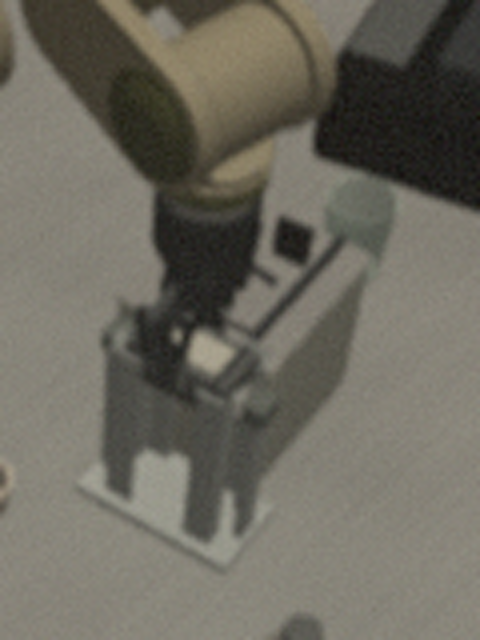

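Call:
carry_out --targets '[[[1, 0, 0, -2, 0, 0, 0], [0.25, 0, 0, -2, 0, 0, 0], [0.25, 0, 0, -2, 0, 0, 0], [0.25, 0, 0, -2, 0, 0, 0], [0.25, 0, 0, 10, 0, 0, 0], [0.25, 0, 0, 30, 0, 0, 0], [1, 0, 0, 45, 0, 0, 0], [1, 0, 0, 45, 0, 0, 0], [1, 0, 0, 45, 0, 0, 0], [1, 0, 0, 45, 0, 0, 0], [1, 0, 0, 45, 0, 0, 0]]]'

```text
time_s: 14.67
position: [0.5019, 0.074, 0.2293]
tool_rot: [[0.987, -0.002, -0.163], [0.163, 0.0, 0.987], [-0.002, -1.0, 0.0]]
ft_force: [0.2, 0.5, -0.1]
grip_width: 0.0031
```

```bash
python3 - <<'E'
from det import *
d=snap("wrist","w13"); s=env.observe(); print(s['position'],s['ft_force'],s['grip_width'])
E
```

```text
[0.5020224  0.07396634 0.2293775 ] [ 0.11711249 -0.68475944 -0.00501643] 3.980253118105282e-05
```

View pics/w13.png

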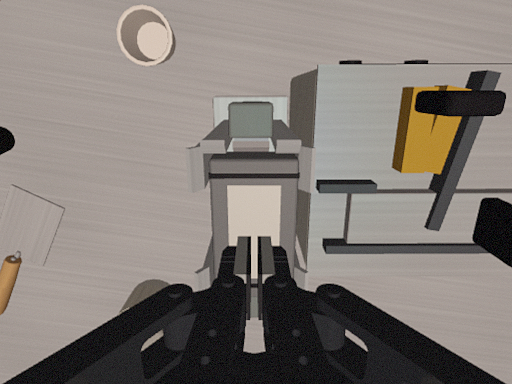

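Call:
carry_out --targets '[[[1, 0, 0, -15, 0, 0, 0], [1, 0, 0, -24, 0, 0, 0], [1, 0, 0, -32, 0, 0, 0], [1, 0, 0, -40, 0, 0, 0], [1, 0, 0, -48, 0, 0, 0], [1, 0, 0, -55, 0, 0, 0], [1, 0, 0, -60, 0, 0, 0], [1, 0, 0, -62, 0, 0, 0], [1, 0, 0, -62, 0, 0, 0], [1, 0, 0, -62, 0, 0, 0]]]'

```text
time_s: 15.55
position: [0.5021, 0.0739, 0.1681]
tool_rot: [[0.987, -0.001, -0.163], [0.163, -0.0, 0.987], [-0.001, -1.0, 0.0]]
ft_force: [-3.1, -0.1, 5.9]
grip_width: 0.0004
```

Call:
carry_out --targets '[[[1, 0, 0, 0, 0, 0, 0], [1, 0, 0, 15, 0, 0, 0], [1, 0, 0, 40, 0, 0, 0], [0, 0, 0, 75, 0, 0, 0], [0, -10, 0, 115, 0, 0, 0], [0, -12, 0, 150, 0, 0, 0], [0, -12, 0, 160, 0, 0, 0], [0, -12, 0, 160, 0, 0, 0]]]'

```text
time_s: 16.22
position: [0.491, 0.0739, 0.3308]
tool_rot: [[0.987, 0.006, -0.163], [0.163, -0.0, 0.987], [0.006, -1.0, -0.001]]
ft_force: [0.5, -0.1, 0.3]
grip_width: 0.0605
```

```bash
python3 - <<'E'
from det import *
d=snap("wrist","w14",(150,70,410,260),3); det(d=d);s=env.observe(); print(s['position'],s['ft_force'],s['grip_width'])
x=(.5026,.0735,.1634)
R=np.array([[np.cos(x[2]),-np.sin(x[2])],[np.sin(x[2]),np.cos(x[2])]])
E
```

```text
px (381, 370) mm 845.4 371.7 size 70.4 56.4 ang 9.6
px (291, 332) mm 806.5 202.1 size 83.5 67.7 ang 81.8
px (252, 182) mm 540.4 79.6 size 84.9 41.6 ang 8.7
px (7, 169) mm 579.4 -266.6 size 59.6 23.3 ang -5.2
px (178, 59) mm 392.9 -41.2 size 34.4 32.1 ang -84.3
[0.49054217 0.07394251 0.32841429] [-0.30270597  0.19575656  0.12434311] 0.06747982554328373
```

View pics/w14.png

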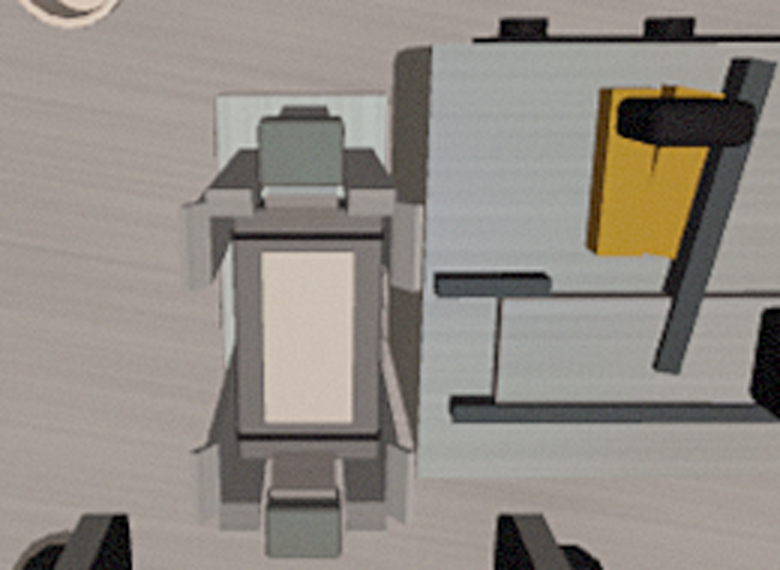

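Call:
carry_out --targets '[[[0, 10, -40, 0, 0, 0, -7], [0, 20, -80, 0, 0, 0, -14], [0, 30, -120, 0, 0, 0, -21.4], [0, 40, -160, 0, 0, 0, -21.4], [0, 50, -200, 0, 0, 0, -21.4], [0, 60, -240, -10, 0, 0, -21.4], [0, 70, -275, -40, 0, 0, -21.4], [0, 80, -305, -70, 0, 0, -21.4], [0, 85, -330, -100, 0, 0, -21.4], [0, 89, -345.5, -135, 0, 0, -21.4], [0, 89, -345.5, -170, 0, 0, -21.4], [0, 89, -345.5, -198, 0, 0, -21.4], [0, 89, -345.5, -198, 0, 0, -21.4], [0, 89, -345.5, -198, 0, 0, -21.4], [0, 89, -345.5, -198, 0, 0, -21.4]]]'

```text
time_s: 17.52
position: [0.5798, -0.2717, 0.1314]
tool_rot: [[0.978, 0.001, 0.208], [-0.208, -0.001, 0.978], [0.001, -1.0, -0.001]]
ft_force: [0.4, -0.6, 0.7]
grip_width: 0.0853
```

```bash
python3 - <<'E'
from det import *
d=snap("wrist","w15"); det(d=d);s=env.observe(); print(s['position'],s['ft_force'],s['grip_width'],s['tool_rot'][:,0])
E
```

```text
px (78, 244) mm 589.7 -422.3 size 14.8 14.6 ang -15.3
px (254, 194) mm 578.8 -271.5 size 58.5 29.6 ang -12.0
px (52, 109) mm 482.8 -399.4 size 59.1 29.2 ang -9.7
[ 0.58002837 -0.27174415  0.1321487 ] [ 0.67766647  0.41621649 -0.58727746] 0.08495739567921119 [ 0.97822963 -0.20750658  0.00279582]
```

View pics/w15.png

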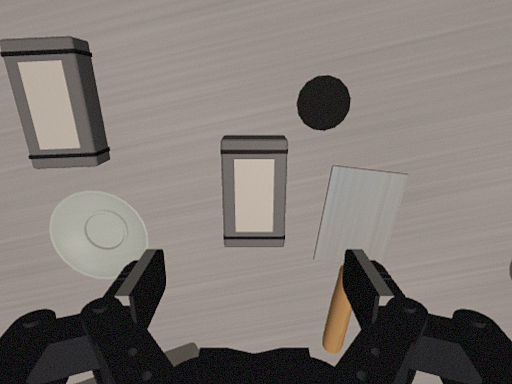

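Call:
carry_out --squeeze 50 --targets '[[[0.2, -0.5, 0, -35, 0, 0, 0], [0.2, -0.5, 0, -65, 0, 0, 0], [0.2, -0.5, 0, -93, 0, 0, 0], [0.2, -0.5, 0, -107, 0, 0, 0], [0.2, -0.5, 0, -107, 0, 0, 0], [1, -0.5, 0, -107, 0, 0, 0], [1, -0.5, 0, -107, 0, 0, 0], [1, -0.5, 0, -107, 0, 0, 0], [1, -0.5, 0, -107, 0, 0, 0], [1, -0.5, 0, -107, 0, 0, 0], [1, -0.5, 0, -80, 0, 0, 0], [1, -0.5, 0, -50, 0, 0, 0], [1, -0.5, 0, -10, 0, 0, 0], [1, -0.5, 0, -5, 0, 0, 0], [1, -0.5, 0, -5, 0, 0, 0]]]'

```text
time_s: 18.82
position: [0.5799, -0.2722, 0.1292]
tool_rot: [[0.978, 0.006, 0.208], [-0.208, -0.004, 0.978], [0.007, -1.0, -0.003]]
ft_force: [-0.2, -0.3, -2.0]
grip_width: 0.0492
```

```bash
python3 - <<'E'
from det import *
held(); d=snap("wrist","w16")
E
```

```text
held in tool: x 0.4 z -0.2 size 59.4 29.9 ang -0.0 grip 0.048789117258100485 pos [ 0.5790152  -0.27163808  0.12659791] t 18.8667 F [ 0.06643752  0.94760483 -1.70314319]
```

View pics/w16.png

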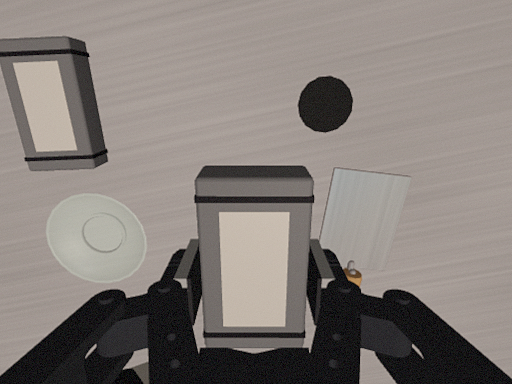

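Call:
carry_out --targets '[[[1, 0, 15, 40, 0, 0, 0], [1, -5, 45, 75, 0, 0, 3], [1, -15, 80, 110, 0, 0, 8], [1, -25, 115, 110, 0, 0, 14], [1, -33, 150, 110, 0, 0, 20], [1, -40, 185, 110, 0, 0, 21.4], [1, -48, 220, 110, 0, 0, 21.4], [1, -56, 255, 110, 0, 0, 21.4], [1, -64, 290, 110, 0, 0, 21.4], [1, -71, 320, 110, 0, 0, 21.4], [1, -76, 346, 110, 0, 0, 21.4], [1, -76, 346, 110, 0, 0, 21.4], [1, -76, 346, 110, 0, 0, 21.4], [1, -76, 346, 110, 0, 0, 21.4]]]'

```text
time_s: 20.08
position: [0.5027, 0.0741, 0.2342]
tool_rot: [[0.987, -0.002, -0.163], [0.163, -0.0, 0.987], [-0.002, -1.0, 0.0]]
ft_force: [0.4, 0.1, -2.4]
grip_width: 0.0485
```

```bash
python3 - <<'E'
from det import *
held(); d=snap("wrist","w17"); print(env.observe()['tool_rot'][:,0])
E
```

```text
held in tool: x -2.2 z 0.5 size 58.3 29.4 ang 0.1 grip 0.04907909194246995 pos [0.5029079  0.07376098 0.2344431 ] t 20.1333 F [-0.51663335 -0.46206889 -1.33505023]
[ 0.98676822  0.16213185 -0.00132072]
```

View pics/w17.png

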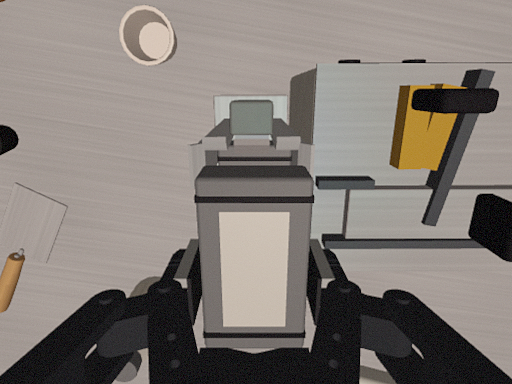

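Call:
carry_out --targets '[[[1, 0.5, 0, -15, 0, 0, 0], [1, 0.5, 0, -30, 0, 0, 0], [1, 0.5, 0, -38, 0, 0, 0], [1, 0.5, 0, -44, 0, 0, 0], [1, 0.5, 0, -47, 0, 0, 0], [1, 0.5, 0, -50, 0, 0, 0], [1, 0.5, 0, -50, 0, 0, 0], [1, 0.5, 0, -50, 0, 0, 0]]]'

```text
time_s: 20.85
position: [0.5037, 0.0743, 0.1857]
tool_rot: [[0.987, 0.001, -0.163], [0.163, -0.0, 0.987], [0.001, -1.0, -0.0]]
ft_force: [0.3, -0.2, -1.4]
grip_width: 0.049
```

```bash
python3 - <<'E'
from det import *
held(); d=snap("wrist","w18")
E
```

```text
held in tool: x -2.0 z 0.1 size 58.5 29.5 ang -0.0 grip 0.048977159281883856 pos [0.50364252 0.07437048 0.18574247] t 20.9 F [ 0.38469468  0.03056765 -1.59220121]
```

View pics/w18.png

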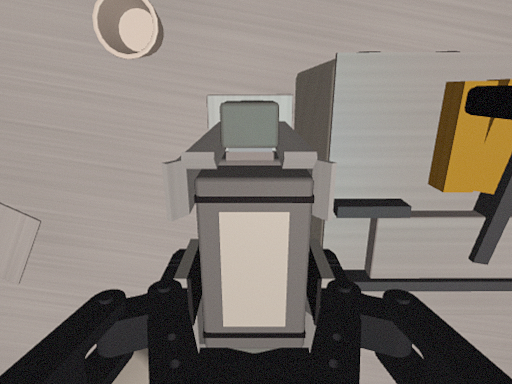

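Inside the guides. Release, retract a little, shut the jaws and press.

Call:
carry_out --targets '[[[1, -0.5, 0, -1, 0, 0, 0], [0.25, -0.5, 0, -1, 0, 0, 0], [0.25, -0.5, 0, -1, 0, 0, 0], [0.25, -0.5, 0, -1, 0, 0, 0], [0.25, -0.5, 0, 10, 0, 0, 0], [0.25, -0.5, 0, 30, 0, 0, 0], [1, -0.5, 0, 45, 0, 0, 0], [1, -0.5, 0, 45, 0, 0, 0], [1, -0.5, 0, 45, 0, 0, 0], [1, -0.5, 0, 45, 0, 0, 0], [1, -0.5, 0, 45, 0, 0, 0]]]'

```text
time_s: 21.87
position: [0.5024, 0.0745, 0.2293]
tool_rot: [[0.987, -0.002, -0.163], [0.163, 0.0, 0.987], [-0.002, -1.0, 0.001]]
ft_force: [0.1, 0.1, -0.2]
grip_width: 0.0032
```

```bash
python3 - <<'E'
from det import *
d=snap("wrist","w19"); s=env.observe(); print(s['position'],s['ft_force'],s['grip_width'])
E
```

```text
[0.50248916 0.07447828 0.22937618] [-0.07103365 -0.25507072 -0.42417695] 0.0002481919423327938
```

View pics/w19.png

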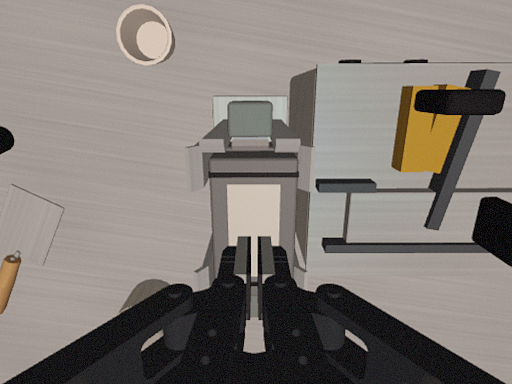

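Call:
carry_out --targets '[[[1, 0, 0, -15, 0, 0, 0], [1, 0, 0, -24, 0, 0, 0], [1, 0, 0, -32, 0, 0, 0], [1, 0, 0, -40, 0, 0, 0], [1, 0, 0, -48, 0, 0, 0], [1, 0, 0, -55, 0, 0, 0], [1, 0, 0, -60, 0, 0, 0], [1, 0, 0, -62, 0, 0, 0], [1, 0, 0, -62, 0, 0, 0], [1, 0, 0, -62, 0, 0, 0]]]'

```text
time_s: 22.75
position: [0.5029, 0.0744, 0.1685]
tool_rot: [[0.987, 0.0, -0.163], [0.163, -0.0, 0.987], [0.0, -1.0, -0.0]]
ft_force: [-2.0, -0.5, 8.1]
grip_width: -0.0
```

Call:
carry_out --targets '[[[1, 0, 0, 0, 0, 0, 0], [1, 0, 0, 15, 0, 0, 0], [1, 0, 0, 40, 0, 0, 0], [0, 0, 0, 75, 0, 0, 0], [0, -10, 0, 115, 0, 0, 0], [0, -12, 0, 150, 0, 0, 0], [0, -12, 0, 160, 0, 0, 0], [0, -12, 0, 160, 0, 0, 0]]]'

```text
time_s: 23.42
position: [0.4914, 0.0744, 0.3308]
tool_rot: [[0.987, 0.005, -0.163], [0.163, -0.0, 0.987], [0.005, -1.0, -0.001]]
ft_force: [0.5, -0.6, -0.5]
grip_width: 0.0603
```

```bash
python3 - <<'E'
from det import *
d=snap("wrist","w20",(150,70,410,260),3); det(d=d);s=env.observe(); print(s['position'],s['ft_force'],s['grip_width'])
det("top")
E
```

```text
px (381, 369) mm 846.0 368.8 size 70.3 49.7 ang 9.6
px (291, 332) mm 806.6 202.3 size 84.0 67.3 ang 82.0
px (252, 182) mm 540.7 79.3 size 84.6 41.6 ang 9.7
px (177, 59) mm 393.1 -40.8 size 34.4 32.0 ang -84.3
px (160, 46) mm 383.6 -62.9 size 50.2 19.6 ang -32.2
[0.49092083 0.07444841 0.32840958] [-0.59292895  0.00664056 -1.06886585] 0.06719600413648576
px (340, 172) mm 587.1 -405.5 size 84.4 82.1 ang 89.0
px (140, 118) mm 817.4 354.4 size 200.6 52.9 ang 81.6
px (189, 121) mm 823.5 186.6 size 115.0 61.1 ang -8.6
px (353, 101) mm 877.3 -469.7 size 216.3 196.3 ang -78.8
```

View pics/w20.png

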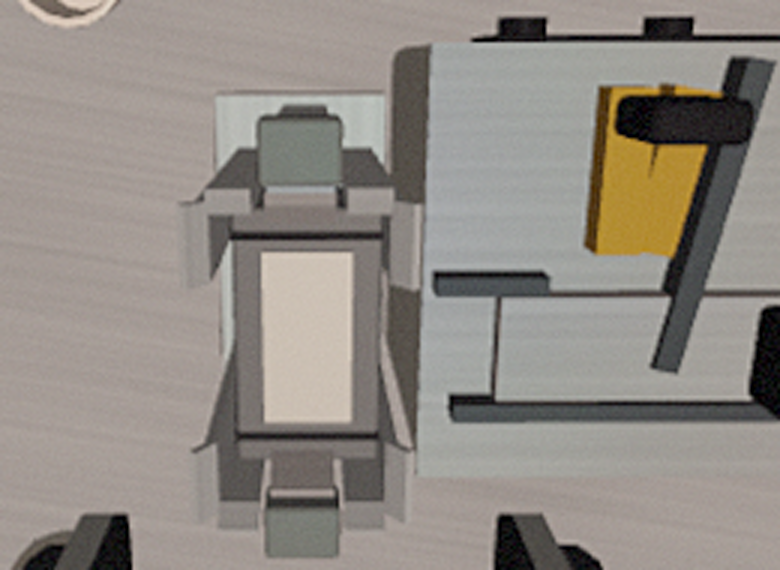

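Call:
carry_out --targets '[[[0, 0, -40, 0, 0, 0, -7], [0, 0, -80, 0, 0, 0, -14], [0, 0, -120, 0, 0, 0, -19.1], [0, 0, -160, 0, 0, 0, -19.1], [0, 0, -200, 0, 0, 0, -19.1], [0, 0, -240, 0, 0, 0, -19.1], [0, 0, -280, 0, 0, 0, -19.1], [0, -8, -320, -20, 0, 0, -19.1], [0, -8, -355, -40, 0, 0, -19.1], [0, -8, -390, -60, 0, 0, -19.1], [0, -8, -425, -80, 0, 0, -19.1], [0, -8, -455, -105, 0, 0, -19.1], [0, -8, -474, -135, 0, 0, -19.1], [0, -8, -474, -170, 0, 0, -19.1], [0, -8, -474, -198, 0, 0, -19.1], [0, -8, -474, -198, 0, 0, -19.1], [0, -8, -474, -198, 0, 0, -19.1], [0, -8, -474, -198, 0, 0, -19.1]]]'

```text
time_s: 25.02
position: [0.4832, -0.3997, 0.1313]
tool_rot: [[0.986, 0.001, 0.168], [-0.168, -0.001, 0.986], [0.001, -1.0, -0.001]]
ft_force: [-0.3, -0.4, 0.7]
grip_width: 0.0855
```

```bash
python3 - <<'E'
from det import *
d=snap("wrist","w21"); det(d=d);s=env.observe(); print(s['position'],s['ft_force'],s['grip_width'],s['tool_rot'][:,0])
E
```

```text
px (255, 188) mm 482.5 -399.4 size 57.7 28.9 ang -9.7
[ 0.48339163 -0.39987026  0.13199958] [ 0.22943779 -0.21253013 -0.31994132] 0.08532043770310187 [ 0.98576608 -0.16811098  0.00198206]
```

View pics/w21.png

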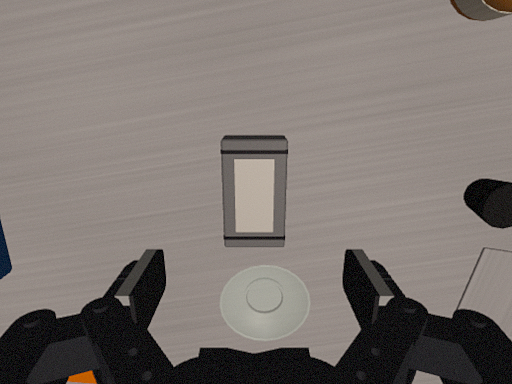

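Call:
carry_out --squeeze 50 --targets '[[[0.1, -0.5, 0, -35, 0, 0, 0], [0.1, -0.5, 0, -65, 0, 0, 0], [0.1, -0.5, 0, -93, 0, 0, 0], [0.1, -0.5, 0, -107, 0, 0, 0], [0.1, -0.5, 0, -107, 0, 0, 0], [1, -0.5, 0, -107, 0, 0, 0], [1, -0.5, 0, -107, 0, 0, 0], [1, -0.5, 0, -107, 0, 0, 0], [1, -0.5, 0, -107, 0, 0, 0], [1, -0.5, 0, -107, 0, 0, 0], [1, -0.5, 0, -80, 0, 0, 0], [1, -0.5, 0, -50, 0, 0, 0], [1, -0.5, 0, -10, 0, 0, 0], [1, -0.5, 0, -5, 0, 0, 0], [1, -0.5, 0, -5, 0, 0, 0]]]'

```text
time_s: 26.32
position: [0.4832, -0.4005, 0.1292]
tool_rot: [[0.986, 0.005, 0.168], [-0.168, -0.006, 0.986], [0.006, -1.0, -0.005]]
ft_force: [0.4, 0.5, -1.2]
grip_width: 0.0491
```

```bash
python3 - <<'E'
from det import *
held(); d=snap("wrist","w22")
E
```

```text
held in tool: x 0.2 z -0.5 size 59.4 29.9 ang -0.0 grip 0.048790079677537374 pos [ 0.48251705 -0.39966758  0.12667128] t 26.3667 F [-0.15060705  0.66002433 -2.03554703]
```

View pics/w22.png

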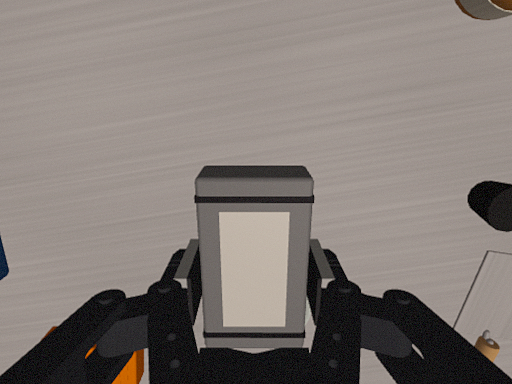

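Call:
carry_out --targets '[[[1, 0, 20, 40, 0, 0, 0], [1, 0, 55, 75, 0, 0, 3], [1, 2, 90, 110, 0, 0, 8], [1, 4, 128, 110, 0, 0, 14], [1, 6, 166, 110, 0, 0, 19.1], [1, 8, 204, 110, 0, 0, 19.1], [1, 10, 242, 110, 0, 0, 19.1], [1, 12, 280, 110, 0, 0, 19.1], [1, 14, 318, 110, 0, 0, 19.1], [1, 16, 356, 110, 0, 0, 19.1], [1, 18, 394, 110, 0, 0, 19.1], [1, 20, 430, 110, 0, 0, 19.1], [1, 21, 460, 110, 0, 0, 19.1], [1, 21, 474, 110, 0, 0, 19.1], [1, 21, 474, 110, 0, 0, 19.1], [1, 21, 474, 110, 0, 0, 19.1], [1, 21, 474, 110, 0, 0, 19.1]]]'

```text
time_s: 27.83
position: [0.5032, 0.0737, 0.2344]
tool_rot: [[0.987, -0.002, -0.163], [0.163, -0.0, 0.987], [-0.002, -1.0, 0.0]]
ft_force: [-0.1, 0.0, -1.0]
grip_width: 0.049
```

```bash
python3 - <<'E'
from det import *
held(); d=snap("wrist","w23"); print(env.observe()['tool_rot'][:,0])
E
```

```text
held in tool: x -2.5 z 0.4 size 57.7 29.4 ang 0.0 grip 0.049136577350364016 pos [0.50328379 0.07343562 0.2346585 ] t 27.8833 F [-0.31648088 -0.12982082 -0.58689285]
[ 9.86816463e-01  1.61840425e-01 -9.72003710e-04]
```

View pics/w23.png

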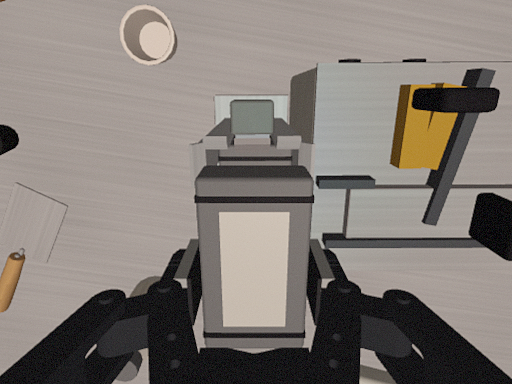

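Same picture as before (cassette centred at u≈254 between guides at 192 and 313). Insert.

Call:
carry_out --targets '[[[1, 0.5, 0.5, -15, 0, 0, 0], [1, 0.5, 0.5, -30, 0, 0, 0], [1, 0.5, 0.5, -38, 0, 0, 0], [1, 0.5, 0.5, -44, 0, 0, 0], [1, 0.5, 0.5, -47, 0, 0, 0], [1, 0.5, 0.5, -50, 0, 0, 0], [1, 0.5, 0.5, -50, 0, 0, 0], [1, 0.5, 0.5, -50, 0, 0, 0]]]'

```text
time_s: 28.6
position: [0.504, 0.0745, 0.1856]
tool_rot: [[0.987, 0.001, -0.163], [0.163, -0.001, 0.987], [0.0, -1.0, -0.001]]
ft_force: [-0.2, -3.6, -2.3]
grip_width: 0.0489
```

```bash
python3 - <<'E'
from det import *
held(); d=snap("wrist","w24")
E
```

```text
held in tool: x -2.0 z 0.1 size 58.4 29.5 ang -0.0 grip 0.048750045120647276 pos [0.50405313 0.07450393 0.18558021] t 28.65 F [ 0.04748058 -4.12071142 -1.96619561]
```

View pics/w24.png

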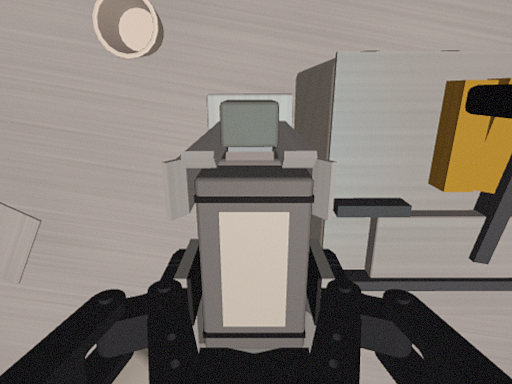

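Call:
carry_out --targets '[[[1, -0.5, -1, -1, 0, 0, 0], [0.25, -0.5, -1, -1, 0, 0, 0], [0.25, -0.5, -1, -1, 0, 0, 0], [0.25, -0.5, -1, -1, 0, 0, 0], [0.25, -0.5, -1, 10, 0, 0, 0], [0.25, -0.5, -1, 30, 0, 0, 0], [1, -0.5, -1, 45, 0, 0, 0], [1, -0.5, -1, 45, 0, 0, 0], [1, -0.5, -1, 45, 0, 0, 0], [1, -0.5, -1, 45, 0, 0, 0], [1, -0.5, -1, 45, 0, 0, 0]]]'

```text
time_s: 29.62
position: [0.5029, 0.074, 0.2292]
tool_rot: [[0.987, -0.002, -0.163], [0.163, 0.0, 0.987], [-0.002, -1.0, 0.001]]
ft_force: [-0.6, -0.7, 0.5]
grip_width: 0.0034
```

```bash
python3 - <<'E'
from det import *
d=snap("wrist","w25"); s=env.observe(); print(s['position'],s['ft_force'],s['grip_width'])
E
```

```text
[0.50300529 0.07399519 0.22935855] [-0.34157306  1.48032559 -0.11907385] 6.222175733662213e-05
```

View pics/w25.png

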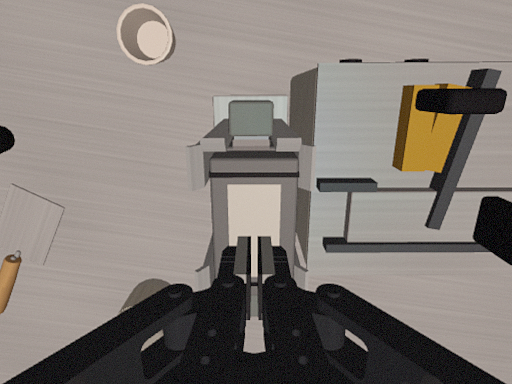

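Call:
carry_out --targets '[[[1, 0, 0, -15, 0, 0, 0], [1, 0, 0, -24, 0, 0, 0], [1, 0, 0, -32, 0, 0, 0], [1, 0, 0, -40, 0, 0, 0], [1, 0, 0, -48, 0, 0, 0], [1, 0, 0, -55, 0, 0, 0], [1, 0, 0, -60, 0, 0, 0], [1, 0, 0, -62.5, 0, 0, 0], [1, 0, 0, -62.5, 0, 0, 0], [1, 0, 0, -62.5, 0, 0, 0]]]'

```text
time_s: 30.5
position: [0.5035, 0.0739, 0.1681]
tool_rot: [[0.987, 0.001, -0.163], [0.163, -0.0, 0.987], [0.001, -1.0, -0.0]]
ft_force: [-1.4, 1.5, 9.1]
grip_width: 0.0001
```

Call:
carry_out --targets '[[[1, 0, 0, 0, 0, 0, 0], [1, 0, 0, 15, 0, 0, 0], [1, 0, 0, 40, 0, 0, 0], [0, 0, 0, 75, 0, 0, 0], [0, -10, 0, 115, 0, 0, 0], [0, -12, 0, 150, 0, 0, 0], [0, -12, 0, 160, 0, 0, 0], [0, -12, 0, 160, 0, 0, 0], [0, -12, 0, 160, 0, 0, 0]]]'

```text
time_s: 31.25
position: [0.4912, 0.0739, 0.3269]
tool_rot: [[0.987, -0.001, -0.163], [0.163, 0.0, 0.987], [-0.001, -1.0, 0.0]]
ft_force: [-0.5, -0.4, -0.3]
grip_width: 0.0724
```

```bash
python3 - <<'E'
from det import *
d=snap("wrist","w26",(150,70,410,260),3); det(d=d);s=env.observe(); print(s['position'],s['ft_force'],s['grip_width'])
snap("top","t26");snap("scene","s26")
E
```

```text
px (297, 334) mm 803.2 211.4 size 100.4 58.0 ang 82.6
px (252, 185) mm 541.8 79.2 size 84.4 41.5 ang 10.1
px (177, 60) mm 392.9 -41.2 size 34.7 30.4 ang -80.6
[0.49100935 0.07394516 0.32610736] [-0.19191275  0.33973704 -0.62329686] 0.07910076908151611
```

View pics/w26.png

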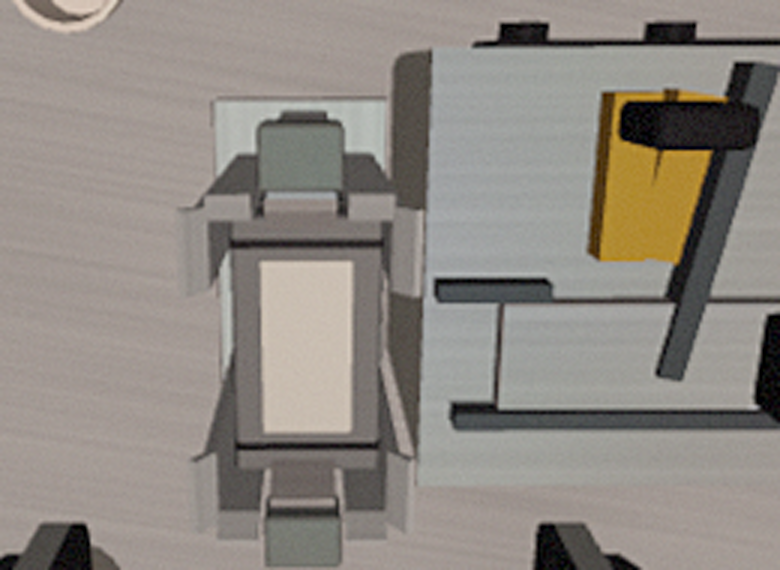

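View pics/s26.png

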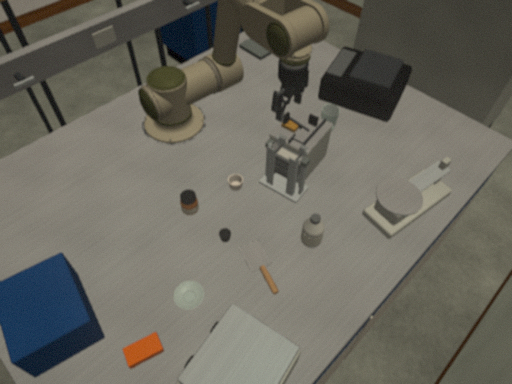

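Call:
carry_out --squeeze 40 --targets '[[[0.5, -4, 40, -10, 0, 0, 0], [0.5, -8, 80, -30, 0, 0, 0], [0.5, -12, 120, -50, 0, 0, 0], [0.5, -14.6, 147.7, -65, 0, 0, 0], [0.5, -14.6, 147.7, -70, 0, 0, 0], [0.5, -14.6, 147.7, -70, 0, 0, 0], [0.5, -14.6, 147.7, -100, 0, 0, 0], [0.5, -14.6, 147.7, -133.5, 0, 0, 0], [0.5, -14.6, 147.7, -133.5, 0, 0, 0], [1, -14.6, 147.7, -133.5, 0, 0, 0], [1, -14.6, 147.7, -133.5, 0, 0, 0], [1, -14.6, 147.7, -133.5, 0, 0, 0], [1, -14.6, 147.7, -133.5, 0, 0, 0], [1, -14.6, 147.7, -133.5, 0, 0, 0]]]'

```text
time_s: 32.57
position: [0.4778, 0.2215, 0.1964]
tool_rot: [[0.987, 0.004, -0.163], [0.163, 0.0, 0.987], [0.004, -1.0, -0.0]]
ft_force: [-0.9, -2.3, 7.0]
grip_width: 0.011
```

Call:
carry_out --targets '[[[1, 1, -6, 0, 0, 0, 0], [1, 2.5, -15, 0, 0, 0, 0], [1, 5, -30, 0, 0, 0, 0], [1, 7, -44, 0, 0, 0, 0], [1, 9.5, -58, 0, 0, 0, 0], [1, 12, -73, 0, 0, 0, 0], [1, 13.5, -83, 0, 0, 0, 0], [1, 14.7, -90, 0, 0, 0, 0], [1, 15.5, -95, 0, 0, 0, 0], [1, 15.5, -95, 0, 0, 0, 0], [1, 15.5, -95, 0, 0, 0, 0]]]'

```text
time_s: 33.48
position: [0.4938, 0.1262, 0.1964]
tool_rot: [[0.987, 0.006, -0.163], [0.163, -0.0, 0.987], [0.005, -1.0, -0.001]]
ft_force: [2.3, -1.2, 6.1]
grip_width: 0.0113
```

```bash
python3 - <<'E'
from det import *
d=snap("wrist","w27");s=env.observe(); print(s['position'],s['ft_force'],s['grip_width'])
E
```

```text
[0.49374515 0.12626111 0.19641727] [ 2.05692658 -1.18327711  5.31033556] 0.011463877067073322
```

View pics/w27.png

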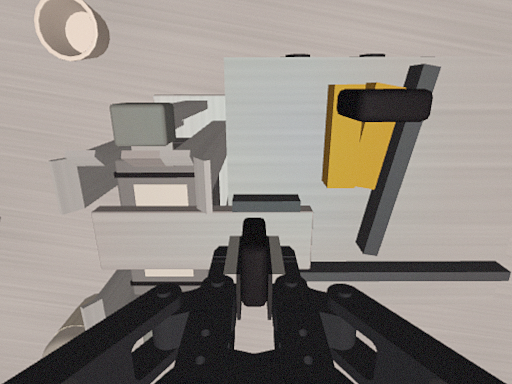

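Call:
carry_out --targets '[[[1, 0.2, -1, 0, 0, 0, 0], [1, 0.3, -2, 0, 0, 0, 0], [1, 0.5, -3, 0, 0, 0, 0], [1, 0.5, -3, 0, 0, 0, 0]]]'

```text
time_s: 33.87
position: [0.4942, 0.1237, 0.1964]
tool_rot: [[0.987, 0.006, -0.163], [0.163, 0.001, 0.987], [0.006, -1.0, -0.0]]
ft_force: [2.5, 1.2, 6.5]
grip_width: 0.0111
```

Call:
carry_out --targets '[[[1, 0.2, -1, 0, 0, 0, 0], [1, 0.3, -2, 0, 0, 0, 0], [1, 0.3, -2, 0, 0, 0, 0]]]'

```text
time_s: 34.12
position: [0.4942, 0.1233, 0.1964]
tool_rot: [[0.986, 0.005, -0.164], [0.164, 0.004, 0.986], [0.006, -1.0, 0.003]]
ft_force: [2.2, 10.7, 6.6]
grip_width: 0.011
```

Call:
carry_out --targets '[[[0.5, 0, 0, 0, 0, 0, 0], [0.5, 0, 0, 0, 0, 0, 0], [0.5, 0, 0, 0, 0, 0, 0], [0.5, 0, 0, 35, 0, 0, 0], [0.5, 0, 0, 70, 0, 0, 0], [1, -35, 12, 80, 0, 0, 0], [1, -70, 25, 80, 0, 0, 0], [1, -107, 38, 80, 0, 0, 0], [1, -107, 38, 80, 0, 0, 0], [1, -107, 38, 80, 0, 0, 0], [1, -107, 38, 80, 0, 0, 0]]]'

```text
time_s: 35.03
position: [0.3864, 0.1595, 0.2747]
tool_rot: [[0.987, 0.001, -0.163], [0.163, -0.0, 0.987], [0.001, -1.0, -0.0]]
ft_force: [1.0, -0.0, -0.5]
grip_width: -0.0004
```

```bash
python3 - <<'E'
from det import *
d=snap("wrist","w28");s=env.observe(); print(s['position'],s['ft_force'],s['grip_width']); snap("scene","s28",(240,60,360,220),4)
E
```

```text
[0.38679096 0.15937239 0.27441954] [1.41482359 0.30616818 0.25710532] 0.00014263965005863131
```

View pics/w28.png

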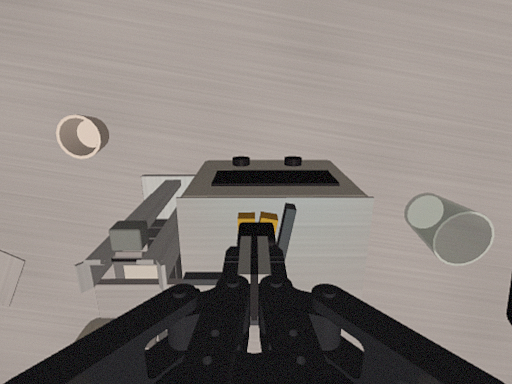

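View pics/s28.png

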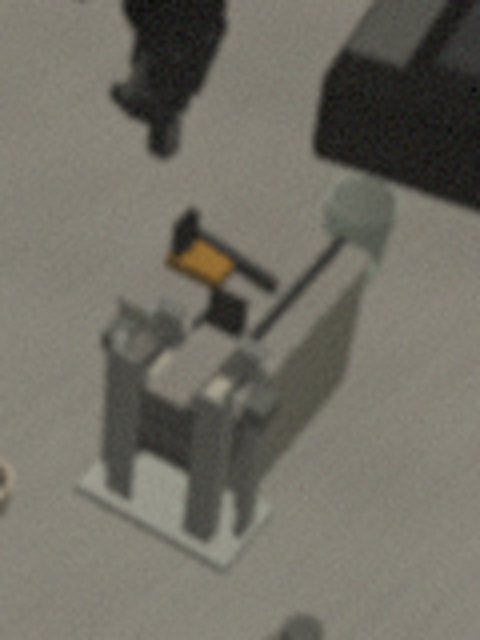

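Call:
carry_out --targets '[[[1, -3, 0, -35, 0, 0, 0], [1, -3, 0, -65, 0, 0, 0], [1, -3, 0, -79, 0, 0, 0], [1, -3, 0, -79, 0, 0, 0], [1, -3, 0, -79, 0, 0, 0]]]'

```text
time_s: 35.55
position: [0.3837, 0.1594, 0.1952]
tool_rot: [[0.987, -0.001, -0.163], [0.163, -0.0, 0.987], [-0.001, -1.0, 0.0]]
ft_force: [0.9, 0.2, 1.5]
grip_width: -0.0001
```

```bash
python3 - <<'E'
from det import *
d=snap("wrist","w29");s=env.observe(); print(s['position'],s['ft_force'],s['grip_width']); snap("scene","s29",(240,60,360,220),4)
E
```

```text
[0.38405859 0.15947187 0.19595852] [-0.73278127 -0.45826866  0.34966809] 0.000224175130121511
```

View pics/w29.png

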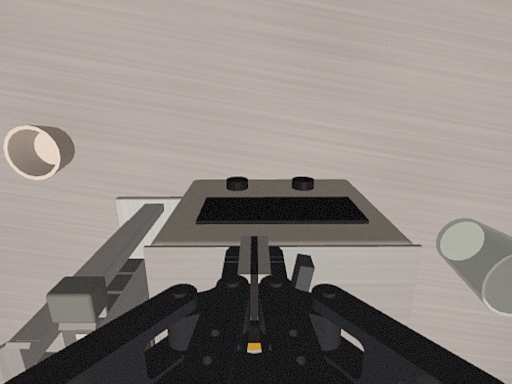

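View pics/s29.png

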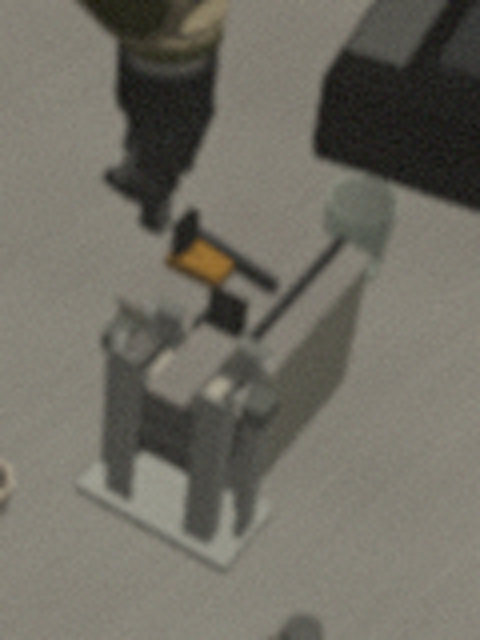

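Call:
carry_out --targets '[[[1, 4, 0, 0, 0, 0, 0], [1, 8, 0, 0, 0, 0, 0], [1, 12, 0, 0, 0, 0, 0], [1, 17, 0, 0, 0, 0, 0], [1, 22, 0, 0, 0, 0, 0], [1, 27, 0, 0, 0, 0, 0], [1, 32, -0.5, 0, 0, 0, 0], [1, 37, -0.5, 0, 0, 0, 0], [1, 42, -0.5, 0, 0, 0, 0], [1, 46, -0.5, 0, 0, 0, 0], [1, 46, -0.5, 0, 0, 0, 0]]]'

```text
time_s: 36.57
position: [0.4299, 0.1591, 0.1952]
tool_rot: [[0.987, 0.0, -0.163], [0.163, 0.0, 0.987], [0.0, -1.0, -0.0]]
ft_force: [-0.3, -0.2, 0.1]
grip_width: 0.0002
```

```bash
python3 - <<'E'
from det import *
d=snap("wrist","w30");s=env.observe(); print(s['position'],s['ft_force'],s['grip_width']); snap("scene","s30",(240,60,360,220),4)
E
```

```text
[0.42948739 0.15915164 0.19521327] [-0.83229761 -0.18514718  0.81968706] -7.521286777784611e-06
```

View pics/w30.png

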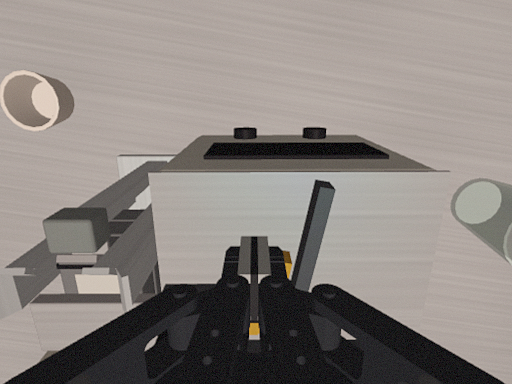

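View pics/s30.png

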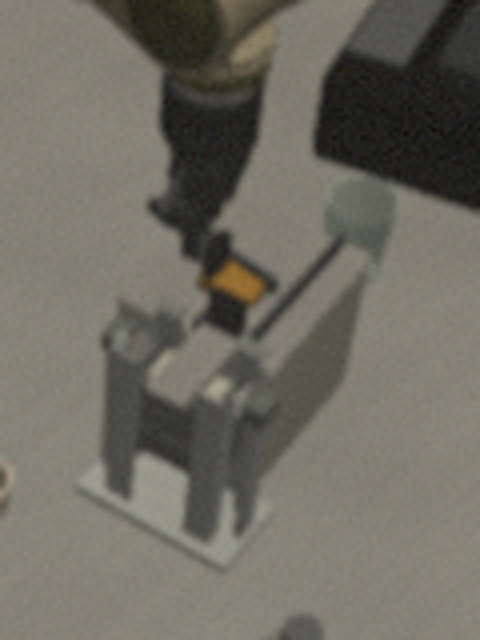

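Call:
carry_out --targets '[[[1, 2, 0, 0, 0, 0, 0], [1, 4, 0, 0, 0, 0, 0], [1, 6, 0, 0, 0, 0, 0], [1, 6, 0, 0, 0, 0, 0]]]'

```text
time_s: 37.0
position: [0.4354, 0.1592, 0.1953]
tool_rot: [[0.987, 0.0, -0.163], [0.163, 0.0, 0.987], [0.0, -1.0, -0.0]]
ft_force: [-0.2, -0.7, 0.2]
grip_width: 0.0003
```

Call:
carry_out --targets '[[[1, 2, 0, 0, 0, 0, 0], [1, 4, 0, 0, 0, 0, 0], [1, 6, 0, 0, 0, 0, 0], [1, 6, 0, 0, 0, 0, 0]]]'

```text
time_s: 37.33
position: [0.4413, 0.1592, 0.1953]
tool_rot: [[0.987, -0.0, -0.163], [0.163, 0.0, 0.987], [-0.0, -1.0, 0.0]]
ft_force: [-0.7, -0.2, -0.3]
grip_width: 0.0002
```

Call:
carry_out --targets '[[[1, 1.5, 0, 0, 0, 0, 0], [1, 3, 0, 0, 0, 0, 0], [1, 3, 0, 0, 0, 0, 0]]]'

```text
time_s: 37.58
position: [0.4429, 0.1593, 0.1953]
tool_rot: [[0.987, -0.003, -0.164], [0.164, 0.0, 0.987], [-0.003, -1.0, 0.001]]
ft_force: [-6.9, -0.0, 4.2]
grip_width: 0.0001
```

```bash
python3 - <<'E'
from det import *
d=snap("wrist","w31");s=env.observe(); print(s['position'],s['ft_force'],s['grip_width']); snap("scene","s31",(240,60,360,220),4)
E
```

```text
[0.44292859 0.15927916 0.19525483] [-7.72230431 -0.15171751  4.39830706] -0.0002162222588844394
```

View pics/s31.png

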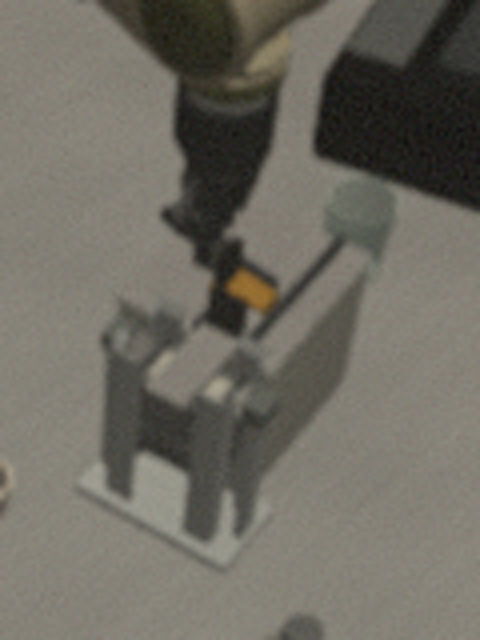

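View pics/w31.png

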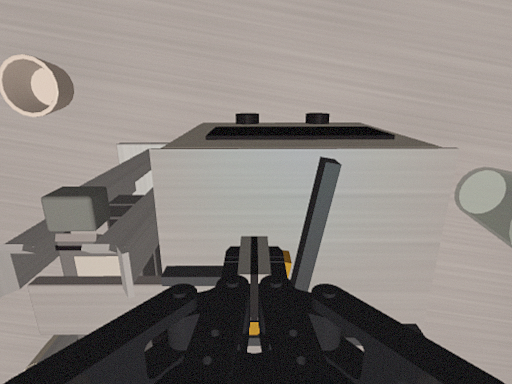

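Call:
carry_out --targets '[[[1, 1, 0, 0, 0, 0, 0], [1, 2, 0, 0, 0, 0, 0], [1, 3, 0, 0, 0, 0, 0], [1, 4, 0, 0, 0, 0, 0], [1, 4, 0, 0, 0, 0, 0]]]'

```text
time_s: 38.1
position: [0.445, 0.1594, 0.1952]
tool_rot: [[0.986, -0.008, -0.164], [0.164, -0.0, 0.986], [-0.007, -1.0, 0.001]]
ft_force: [-17.6, 1.1, 10.0]
grip_width: -0.0002
```

Call:
carry_out --targets '[[[1, 1, 0, 0, 0, 0, 0], [1, 2, 0, 0, 0, 0, 0], [1, 3, 0, 0, 0, 0, 0], [1, 3, 0, 0, 0, 0, 0]]]'

```text
time_s: 38.43
position: [0.4466, 0.1595, 0.1951]
tool_rot: [[0.986, -0.011, -0.164], [0.164, -0.0, 0.986], [-0.011, -1.0, 0.002]]
ft_force: [-24.1, 0.3, 13.6]
grip_width: -0.0002
```

Jammed at 24 N. Next I back off, retreat and look.

Call:
carry_out --targets '[[[1, -8, 0, 0, 0, 0, 0], [1, -20, 0, 0, 0, 0, 0], [1, -25, 0, 30, 0, 0, 0], [1, -25, 0, 65, 0, 0, 0], [0.5, 0, -15, 100, 0, 0, 0], [0, 30, -25, 135, 0, 0, 0], [0, 35, -25, 135, 0, 0, 0], [0, 35, -25, 135, 0, 0, 0], [0, 35, -25, 135, 0, 0, 0], [0, 35, -25, 135, 0, 0, 0]]]'

```text
time_s: 39.27
position: [0.4852, 0.1344, 0.3292]
tool_rot: [[0.987, -0.002, -0.164], [0.164, -0.0, 0.987], [-0.002, -1.0, 0.0]]
ft_force: [-0.3, 0.3, 0.4]
grip_width: 0.0728
```

```bash
python3 - <<'E'
from det import *
d=snap("wrist","w32",(100,70,400,290),2.6);s=env.observe(); print(s['position'],s['ft_force'],s['time_s'])
E
```

```text
[0.48507002 0.13443052 0.32926159] [-0.3531038  -0.55373337  0.64942739] 39.3167
```

View pics/w32.png

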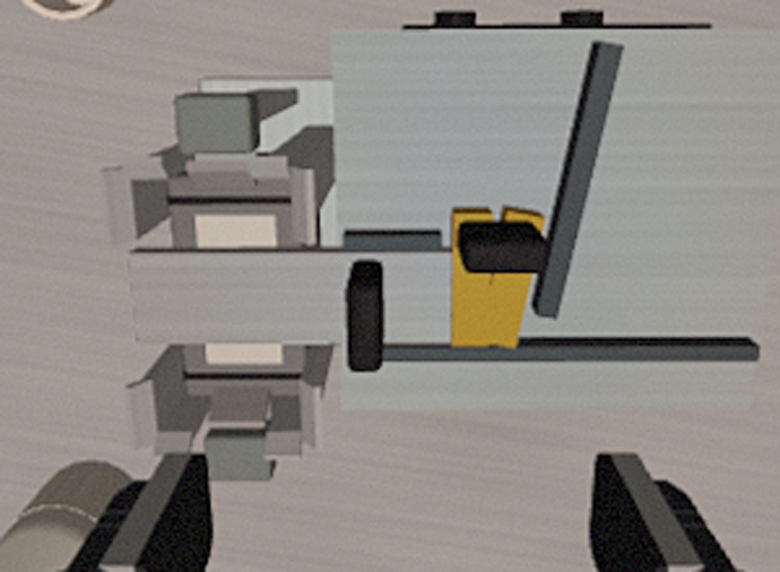

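```bash
python3 - <<'E'
from fit import *
d=snap("wrist")
c=lambda u,v:(100+u/2.6,70+v/2.6)
x=(.502,.0745,.1634)
R=np.array([[np.cos(x[2]),-np.sin(x[2])],[np.sin(x[2]),np.cos(x[2])]])
g=lambda u,v,z:np.round(1000*R.T@(ray(d,*c(u,v),z)[:2]-x[:2]),1)
print('wedge tab',[g(*p,.2) for p in [(470,270),(543,270)]], 'front brass',[g(*p,.166) for p in [(452,346),(517,347)]])
print('bar nose',[g(*p,.163) for p in [(133,249),(138,340)]],'tail',[g(*p,.163) for p in [(452,252),(452,342)]])
print('housing',[g(*p,.153) for p in [(332,30),(341,407)]])
E
```

```text
wedge tab [array([-20.2,  84.6]), array([-20.3, 108. ])] front brass [array([18.3, 81.7]), array([ 18.7, 106.2])]
bar nose [array([-18.3, -35.5]), array([ 17.1, -37.2])] tail [array([-17.3,  81.2]), array([17.8, 81.9])]
housing [array([-94.1,  38.4]), array([49.3, 38.4])]
```

```bash
python3 -c "
from h import *
snap('scene','s33'); print(env.observe()['qvel'].round(2)); print(env.close_job())"
```

```text
[-0.05 -0.05 -0.61  0.07  0.2  -0.07]
the job is handed in; nothing more can be done
None
```

View pics/s33.png

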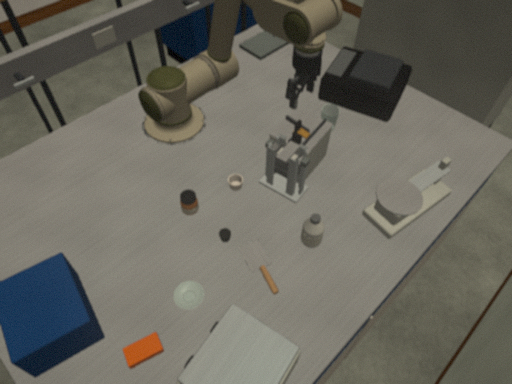

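The feeder is loaded and the job is handed in, at about 39 s on the robot's clock; no verdict was reported. I backed the wedge off and drew the bar back about 97 mm. I then pressed the three grey cassettes down one after another at 6, 8 and 9 N, and all three were held. Last, I slid the bar home to its stop and pushed the wedge in until it jammed at 24 N.

**Last checks:**
- **Cassettes:** after each press the cassette sat under both catches. The pale panel's apparent size put the first one's top at about 150 mm, and the other two measured the same. No other grey cassette was visible on the bench.
- **Bar:** it measured within about 1 mm of home.
- **Wedge:** its tab moved forward about 49 mm. The stated jam range ends near 48 mm, so that reading is slightly high, within my error of about 1.5 mm.
- **Bystanders and robot:** the other things, and the orange look-alike, were in their places in the last scene picture. The gripper was clear of everything.

**What disagreed or went wrong:**
- **Force spike:** while backing the wedge off I ran it into its rear stop, because it began only about 22 mm in. The force reached 85 N sideways and 39 N vertically, about 93 N in all. That is under the 120 N wrist limit, and the fingertips made the contact, not the gripper's body.
- **Feeder position:** my estimates from different features and views differed by 2 to 4 mm. I used the wrist-camera view of the open column, and the cassettes went in with at most about 4 N of side contact.

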